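# Rack the electrode set on its two-tier post stand

## Robot

A 6-joint arm with a two-finger parallel gripper is mounted at the origin on a cart in front of the work surface, level with it; the furniture and walls round the work are solid. World frame = base frame: x ahead of the robot, y to its left, z up, the work surface at z = 0. Lengths are in m, angles in degrees, forces in N, time in s.
With the tool pointing down it reaches from about 0.375 to 0.9 m from the base axis. Payload 3.1 kg.
Tool frame: the origin (TCP) lies at the very end of the fingers, on their centre line; the grasp point (between the pads) lies 19 mm behind it; z points along the fingers, y is the direction in which the jaws open and shut (so a half turn about z gives the same grasp; the last joint's range is limited). The gripper opens to 87 mm and grips with 3 to 60 N. Pads are 19 mm wide; open, the fingers measure 117 mm over their backs; the gripper's body (75 mm by 190 mm) begins 51 mm behind the grasp point.
Start: joints at [-83.967, 30.224, 82.088, -0, 67.689, -10.227], TCP at [0.175, -0.6, 0.223] pointing down, gripper open.
Joint ranges: [-176.69, 176.69], [-43.24, 126.21], [12.49, 139.97], [-82, 262], [0, 151.66], [-163.58, 163.58]. Speed limits (degrees/s): [159.86, 159.86, 180, 180, 180, 180].

## Interface

Orientations are given as a 3x3 rotation matrix whose columns are the frame's x, y, z axes.
In Python, from rig import bot gives the robot as it stands. The module is installed in compiled form; this text tells all that it offers.
- The arm moves only by the tool play_rows, never from a script. Its argument "targets" is a list of rows, each a list of 7 numbers: the closure, from 0 (fully open) to 1 (shut), then the shift along the world's x, y, z in m, then the turn, a rotation vector about the world's x, y, z in rad. A call has 1 to 12 rows; each row shifts and turns the commanded pose from where the row before left it; what a row does not reach is not made up. A row lasts 1/8 s, in which the tool goes at most 62.5 mm and 10.7 degrees, less where a joint would pass 70% of its speed; a pose out of reach is approached as far as the arm can. A call with a gripper value outside its range is refused whole. The fingers move at their own pace and stop on an object; the grip force is fixed at half the most. Time passes only in rows, so rows that do not move let the fingers close. It gives the time, the measured TCP pose, the force and the opening at its end, in the units of the state.
- bot.read_state(): the state, without advancing time (a new reading comes with each control period).
- bot.capture(name): name is "scene" or "top" or "wrist"; returns the picture (400x640x3 uint8, blue, green, red); there is no depth.
- bot.get_calibration(name): a dict with "fx", "fy", "cx", "cy" (pixels), "R" (3x3) and "t" (3): a world point X has camera coordinates R X + t. Camera axes: x right, y down, z forward; pixel columns grow to the right and rows downward; lengths in m; the calibration is good to about 2 mm. A picture is of the moment at which its call begins: read the wrist's pose just before it. get_calibration takes no time and is no camera call; for the wrist camera it gives the pose at the moment of the call.
- bot.hand_in(): hands the job in, once; it reports no verdict.
The state is a dict: "time_s": time; "joint_positions": joint angles; "qvel": joint speeds; "tau": joint torques, N m; "position": TCP position; "tcp_rot": TCP orientation; "force": force on the tool from outside, world axes, zero at the start; "moment": the same for the moment, N m; "opening": opening from 0.0 (shut) to 1.0 (fully open).
Only numpy, scipy, OpenCV 4.12 (cv2) and the standard library are available. Lean on these libraries where they do the work, as an engineer would, in place of code of your own. Each camera call takes 0.05 s, during which the arm holds its last target. There are 200 camera calls.

## Task

Rack up the electrode set on its stand. First drop the tray with the two big cutouts over the four posts so that it rests level on the lower steps, let go of it, and then press whichever of the two larger electrode heads are there fully home, each into the cutout of its size; then drop the tray with the four small cutouts over the posts onto the upper steps, and last press the small heads and the plug adapters that are there home into their cutouts. Leave the serum vials standing.

Things in the scene. Friction and masses are not known exactly. Their poses are not given: they have to be found in the camera images.
- post_stand: fixed stand of bright steel; origin at the centre of its underside, on the worktop; z up. Base 112 (x) by 164 (y) by 8 mm with four upright stepped posts at x = +-42, y = +-68 mm: 26 mm diameter up to 16 mm high (lower step), 17 mm up to 72 mm (upper step, its top 5 mm tapered to 14 mm), 8 mm up to the pointed tip at 94 mm. A tray fits either way round.
- lower_seat (a point): point on the stand's axis, 58 mm above the worktop: where the middle of the lower tray's handle bar is once that tray rests on the lower steps (the tray's edge, whose underside lies 6 mm above the tray's own, rests on them). Axes as the stand's.
- upper_seat (a point): the same for the upper tray on the upper steps, 114 mm above the worktop.
- tray_lower_grip (a point): lower tray, with two big cutouts and 20 mm corner holes. Grey plastic, 116 (x) by 168 (y) by 16 mm, 0.36 kg, four corner holes. Steel bow handle across its middle: level bar along the tray's x, 64 mm long, 10 mm wide and high, on 8 mm uprights at x = +-27 mm. This point: middle of the bar, 48 mm above the tray's underside, 27 mm free below the bar; y along the tray's length, z up.
- tray_upper_grip (a point): upper tray, with four small cutouts and 11 mm corner holes. Grey plastic, 116 (x) by 168 (y) by 16 mm, 0.36 kg, four corner holes. Steel bow handle across its middle: level bar along the tray's x, 64 mm long, 10 mm wide and high, on 8 mm uprights at x = +-27 mm. This point: middle of the bar, 48 mm above the tray's underside, 27 mm free below the bar; y along the tray's length, z up.
- cut_55 (a point): round cutout of 59 mm in the lower tray, at x = 0, y = +39 mm, for the 55 mm head; centre of its floor, 10 mm below the tray's top face; z up. Two opposite sprung rubber pads, 6 mm above the floor on the x line, stand 1.5 mm in the part's way on each side: press the part past them with 5 to 10 N until its underside meets the floor; laid in loosely it stays 4 to 9 mm high.
- cut_45 (a point): round cutout of 49 mm in the lower tray, at x = 0, y = -39 mm, for the 45 mm head; centre of its floor, 10 mm below the tray's top face; z up, with two pads as at cut_55.
- cut_35 (a point): round cutout of 39 mm in the upper tray, at x = -18, y = +38 mm, for the 35 mm head; centre of its floor, 10 mm below the tray's top face; z up, with two pads as at cut_55.
- cut_25 (a point): round cutout of 29 mm in the upper tray, at x = -18, y = -38 mm, for the 25 mm head; centre of its floor, 10 mm below the tray's top face; z up, with two pads as at cut_55.
- cut_18a (a point): round cutout of 22.4 mm in the upper tray, at x = +26, y = +38 mm, for either plug adapter; centre of its floor, 10 mm below the tray's top face; z up, with two pads as at cut_55.
- cut_18b (a point): round cutout of 22.4 mm in the upper tray, at x = +26, y = -38 mm, for either plug adapter; centre of its floor, 10 mm below the tray's top face; z up, with two pads as at cut_55.
- head_55_mid (a point): electrode head (black disc, stem with a red ring), 46 mm high: a round 55 mm disc 12 mm thick, and on it an upright round stem of 16 mm diameter from 12 to 46 mm. This point: on the axis, half-way up (23 mm above the underside); z up the stem. Grip the stem. Absent in some starts.
- head_45_mid (a point): electrode head (pale disc, stem with a blue ring), 46 mm high: a round 45 mm disc 12 mm thick, and on it an upright round stem of 16 mm diameter from 12 to 46 mm. This point: on the axis, half-way up (23 mm above the underside); z up the stem. Grip the stem. Absent in some starts.
- head_35_mid (a point): electrode head (black disc, stem with a blue ring), 46 mm high: a round 35 mm disc 12 mm thick, and on it an upright round stem of 16 mm diameter from 12 to 46 mm. This point: on the axis, half-way up (23 mm above the underside); z up the stem. Grip the stem. Absent in some starts.
- head_25_mid (a point): electrode head (small pale rounded head, stem with a blue ring), 46 mm high: a round 25 mm disc 12 mm thick, and on it an upright round stem of 16 mm diameter from 12 to 46 mm. This point: on the axis, half-way up (23 mm above the underside); z up the stem. Grip the stem. Absent in some starts.
- adapter_a_mid (a point): gilt plug adapter, 32 mm high: upright cylinder of 18 mm diameter up to 22 mm, then a black cap of 11 mm diameter. This point: on the axis, half-way up (16 mm above the underside); z up. The two adapters are alike. Absent in some starts.
- adapter_b_mid (a point): gilt plug adapter, 32 mm high: upright cylinder of 18 mm diameter up to 22 mm, then a black cap of 11 mm diameter. This point: on the axis, half-way up (16 mm above the underside); z up. The two adapters are alike. Absent in some starts.
- vial_a: small serum vial standing upright, 18 mm diameter, 44 mm high, loose; origin at the centre of its underside. To be left standing.
- vial_b: a second vial like vial_a. To be left standing.
- rail_top (a point): middle of the top of the cart's fixed side rail, right of the stand: it runs along world x from about 0.39 to 0.79 m, its inner side is 16 mm nearer the worktop's middle (+y) than this point. Keep the gripper's body clear of it.
- organiser_corner (a point): nearest right top corner of the fixed grey drawer organiser (220 mm wide to +y, 180 mm deep to +x, 142 mm high, its upper drawer stands open 30 mm towards the robot, the knob 42 mm), left of and behind the stand. Keep the gripper's body clear of it.

How it is judged:
By the outcome, as a careful person would: the job done as asked, in the order asked, and still so for the second after the job is handed in, with the robot touching nothing.
Of head_55, head_45 only 1 to 2 are there at a start; the rules pass over those that are not, and their reading is None.
Of head_35, head_25, adapter_a, adapter_b only 3 to 4 are there at a start; the rules pass over those that are not, and their reading is None.
At some moment in a run one of head_55, head_45, head_35 may be knocked a few centimetres aside while the robot is not near it.
It also fails if it takes over 210 s, if anything falls off the work surface, if the arm or the gripper's body presses on something with over 40 N, if the wrist force passes 120 N, or if a joint passes its speed limit or range.

## Working session

There is one attempt and no reset: what is moved stays moved. The work goes in short steps, Python scripts to look and compute and a tool call to move; the robot and the scene stay as the last step left them, time stands still between calls to the robot, and variables do not carry over. Pictures are saved under pics/ and viewed, about 12 in all and at most 16, crops included, and the job is handed in when it is done.

Besides the shell and the picture viewer there is one more tool, called after ">>>" in YAML: its name, and indented under it one key for each argument. play_rows: Moves the arm, as the interface text tells. Its arguments: {"type":"object","properties":{"targets":{"type":"array","items":{"type":"array","items":{"type":"number"}}}},"required":["targets"]}

```bash
mkdir -p pics && python3 - <<'E'
from rig import bot
import cv2,numpy as np
s=bot.read_state();print(s['time_s'],s['position'],s['tcp_rot'],s['force'],s['opening'])
for n in('scene','top'):
    c=bot.get_calibration(n);print(n,c['fx'],c['cx'],c['cy'],np.round(c['R'],3).tolist(),np.round(c['t'],3))
    cv2.imwrite(f'pics/{n}0.png',bot.capture(n))
E
```

```text
0.0 [ 0.17496153 -0.59925546  0.22158302] [[ 9.60002719e-01  2.79990600e-01 -2.06442055e-04]
 [ 2.79990388e-01 -9.60000414e-01  2.14186410e-03]
 [ 4.01517357e-04 -2.11399715e-03 -9.99997685e-01]] [-0.38749177 -0.21609325 -0.14820609] 1.0021001167376737
scene 402.1722667454026 318.59819863888987 199.28646900794635 [[0.499, -0.866, 0.017], [-0.359, -0.225, -0.906], [0.788, 0.446, -0.424]] [-0.284  0.31   0.447]
top 426.7088264495908 321.4275872349534 197.25157484894592 [[0.01, -1.0, -0.012], [-0.991, -0.008, -0.136], [0.136, 0.013, -0.991]] [0.027 0.591 0.993]
```

View pics/top0.png

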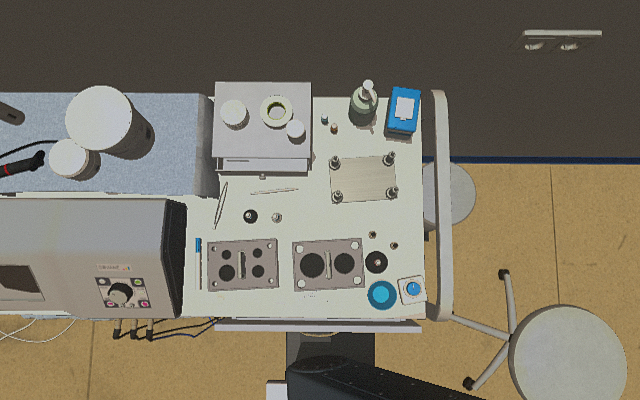

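View pics/scene0.png

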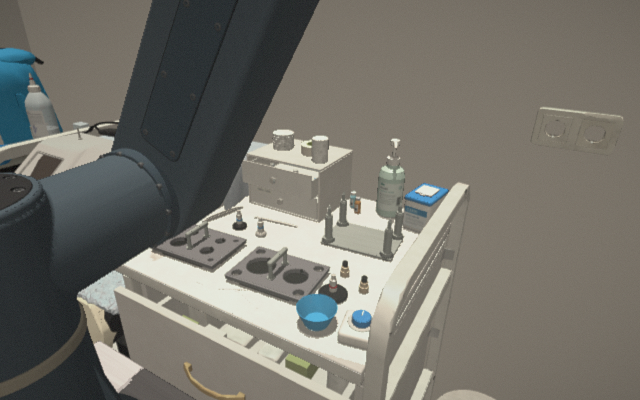

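The top view shows the stand at about (363,178), the lower tray at (328,264) and the upper tray at (243,264). Head 55 is at (376,262), head 35 at (250,216), head 25 at (277,217) and the adapters at (373,235) and (394,246). The vials are at (324,120) and (334,128). There is no head 45.

```bash
cat > h.py <<'E'
from rig import bot
import cv2,numpy as np
def ray(c,p,z):
    "pixel p -> world point on plane z"
    d=np.array([(p[0]-c['cx'])/c['fx'],(p[1]-c['cy'])/c['fy'],1]);R=np.array(c['R']);t=np.array(c['t'])
    o=-R.T@t;v=R.T@d
    return o+v*(z-o[2])/v[2]
def proj(c,X):
    q=np.array(c['R'])@np.array(X)+np.array(c['t']);return np.array([c['fx']*q[0]/q[2]+c['cx'],c['fy']*q[1]/q[2]+c['cy']])
def st():
    s=bot.read_state();print('t %.2f'%s['time_s'],'pos',np.round(s['position'],4),'F',np.round(s['force'],1),'op %.3f'%s['opening']);return s
def shot(n,f):
    c=bot.get_calibration(n);im=bot.capture(n);cv2.imwrite('pics/'+f+'.png',im);return c,im
E
python3 - <<'E'
from h import *
c=bot.get_calibration('top')
for n,p,z in [('post1',(336,162),.094),('post2',(389,158),.094),('post3',(336,197),.094),('post4',(392,193),.094),('lowbar',(327,263),.048),('upbar',(242,264),.048),('h55',(376,262),.012),('h35',(250,216),.012),('h25',(277,217),.012),('ada',(373,235),.02),('adb',(394,246),.02),('orgcorner',(312,172),.142),('rail',(440,200),.1)]:
    print(n,np.round(ray(c,p,z),3))
w=bot.get_calibration('wrist');s=bot.read_state()
R=np.array(w['R']);o=-R.T@np.array(w['t']);T=s['tcp_rot']
print('wcam in tool',np.round(T.T@(o-s['position']),3),np.round(T.T@R.T,3).tolist(),w['fx'],w['cx'],w['cy'])
im=cv2.imread('pics/top0.png')[80:310,190:430];cv2.imwrite('pics/top0c.png',cv2.resize(im,None,fx=2.6,fy=2.6,interpolation=2))
E
```

```text
post1 [ 0.667 -0.002  0.094]
post2 [ 0.677 -0.124  0.094]
post3 [ 0.585 -0.002  0.094]
post4 [ 0.595 -0.13   0.094]
lowbar [0.434 0.017 0.048]
upbar [0.429 0.218 0.048]
h55 [ 0.437 -0.102  0.012]
h35 [0.547 0.209 0.012]
h25 [0.545 0.142 0.012]
ada [ 0.502 -0.094  0.02 ]
adb [ 0.476 -0.145  0.02 ]
orgcorner [0.633 0.052 0.142]
rail [ 0.579 -0.238  0.1  ]
wcam in tool [ 0.076 -0.    -0.162] [[-0.0, -0.96, -0.28], [1.0, -0.0, -0.0], [0.0, -0.28, 0.96]] 316.3811167604978 322.7780642518516 199.44544119038056
```

View pics/top0c.png

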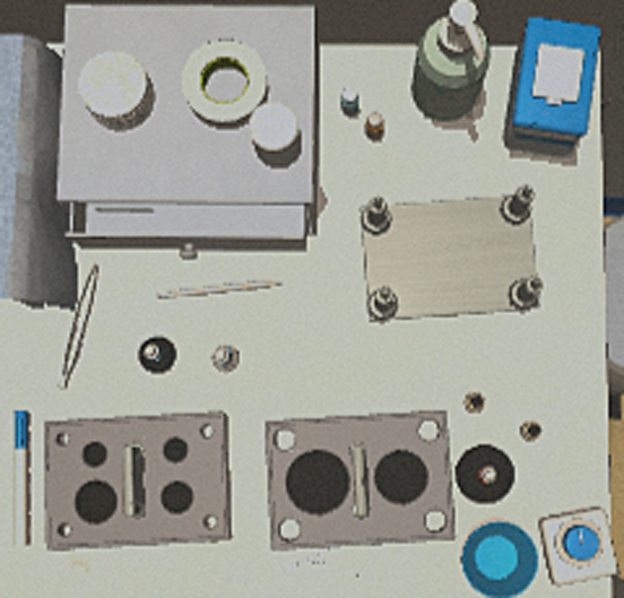

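The crop shows the 59 mm cutout on the +y side and the upper tray's 39 mm cutout at -x,+y. Both trays therefore lie nearly aligned with the world axes, and the stand is turned by a few degrees. I'll move over the lower tray.

>>> play_rows:
  targets:
    - [0,0.0216,0.0515,0.007,0,0,-0.0237]
    - [0,0.0216,0.0515,0.007,0,0,-0.0237]
    - [0,0.0216,0.0515,0.007,0,0,-0.0237]
    - [0,0.0216,0.0515,0.007,0,0,-0.0237]
    - [0,0.0216,0.0515,0.007,0,0,-0.0237]
    - [0,0.0216,0.0515,0.007,0,0,-0.0237]
    - [0,0.0216,0.0515,0,0,0,-0.0237]
    - [0,0.0216,0.0515,0,0,0,-0.0237]
    - [0,0.0216,0.0515,0,0,0,-0.0237]
    - [0,0.0216,0.0515,0,0,0,-0.0237]
    - [0,0.0216,0.0515,0,0,0,-0.0237]
    - [0,0.0216,0.0515,0,0,0,-0.0237]

```text
time_s: 1.6
position: [0.4345, 0.0199, 0.2645]
tcp_rot: [[1.0, -0.001, 0.0], [-0.001, -1.0, -0.0], [0.0, 0.0, -1.0]]
force: [1.2, -0.9, -0.1]
opening: 0.996
```

>>> play_rows:
  targets:
    - [0,0,0,0,0,0,0]
    - [0,0,0,0,0,0,0]

```text
time_s: 1.85
position: [0.4337, 0.0179, 0.2642]
tcp_rot: [[1.0, 0.001, -0.001], [0.001, -1.0, -0.0], [-0.001, 0.0, -1.0]]
force: [0.7, -1.1, -0.8]
opening: 1.0
```

```bash
python3 - <<'E'
from h import *
s=st();print(np.round(s['tcp_rot'],3).tolist())
c,im=shot('wrist','w1')
E
```

```text
t 1.85 pos [0.4337 0.0179 0.2642] F [ 0.7 -1.1 -0.8] op 1.000
[[1.0, 0.001, -0.001], [0.001, -1.0, -0.0], [-0.001, 0.0, -1.0]]
```

View pics/w1.png

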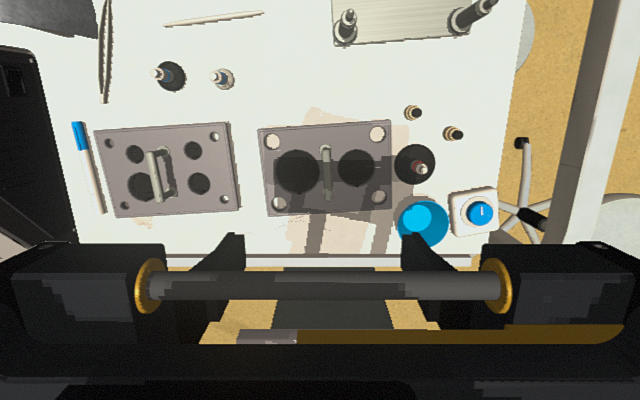

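The wrist view shows both trays clearly, with the lower tray's holes at about (273,142), (377,134), (278,203) and (379,197). It also shows head 55 (415,163), the adapters (413,112) and (453,133), head 35 (170,75), head 25 (223,78), and the two near posts.

```bash
cat >> h.py <<'E'
def blob(im,p,r,bright=True):
    "centroid of the Otsu blob in a window round p, the one nearest p"
    g=cv2.cvtColor(im,6);x,y=int(p[0]),int(p[1]);w=cv2.resize(g[y-r:y+r+1,x-r:x+r+1],None,fx=4,fy=4,interpolation=2)
    _,m=cv2.threshold(w,0,255,(0 if bright else 1)|8)
    n,l,s,ce=cv2.connectedComponentsWithStats(m)
    k=min((i for i in range(1,n) if s[i,4]>40),key=lambda i:np.hypot(*(ce[i]-w.shape[0]/2)))
    q=(ce[k]-1.5)/4
    return np.array([x-r+q[0],y-r+q[1]]),s[k,4]/16
def pose4(pts,a=.068,b=.042):
    "pts order: (+x+y),(+x-y),(-x+y),(-x-y) -> centre, yaw deg, residual"
    P=np.array(pts)[:,:2];M=np.array([[b,a],[b,-a],[-b,a],[-b,-a]]);c=P.mean(0)
    u,_,vt=np.linalg.svd(M.T@(P-c));R=(u@vt).T
    return c,np.degrees(np.arctan2(R[1,0],R[0,0])),np.linalg.norm(P-c-M@R.T,axis=1)
E
python3 - <<'E'
from h import *
im=cv2.imread('pics/w1.png');c=bot.get_calibration('wrist')
for n,ps in [('low',[(273,142),(377,134),(278,203),(379,197)]),('up',[(111,143),(214,136),(121,207),(224,201)])]:
    r=[blob(im,p,9) for p in ps];print(n,[np.round(q[0],1).tolist()+[q[1]] for q in r])
    C,y,e=pose4([ray(c,q[0],.011) for q in r]);print(np.round(C,4),round(y,2),np.round(e,4))
    R=np.array([[np.cos(np.radians(y)),-np.sin(np.radians(y))],[np.sin(np.radians(y)),np.cos(np.radians(y))]])
    print('bar px',[proj(c,[*(C+R@[x,0]),.053]).round(1).tolist() for x in(-.032,.032)])
for n,p,r in [('h55',(415,163),26),('h35',(170,76),20)]:
    q,a=blob(im,p,r,False);print(n,q.round(1),a,ray(c,q,.012).round(4))
E
```

```text
low [[272.7, 140.8, np.float64(142.5)], [376.5, 133.7, np.float64(159.3125)], [275.8, 202.6, np.float64(184.9375)], [378.1, 195.8, np.float64(116.1875)]]
[0.43   0.0135] 3.39 [0.0017 0.0003 0.003  0.0015]
bar px [[327.4, 201.1], [324.4, 149.0]]
up [[111.6, 143.0, np.float64(307.125)], [214.3, 135.9, np.float64(312.6875)], [120.4, 207.3, np.float64(302.625)], [224.2, 201.2, np.float64(317.0)]]
[0.4252 0.2247] 2.65 [0.0025 0.0035 0.0066 0.0024]
bar px [[156.4, 205.0], [145.8, 153.3]]
h55 [410.1 164.4] 1526.25 [ 0.4362 -0.0982  0.012 ]
h35 [171.9  76.3] 632.875 [0.5458 0.2022 0.012 ]
```

>>> play_rows:
  targets:
    - [0,-0.002,-0.002,-0.055,0,0,0.03]
    - [0,-0.0017,-0.0024,-0.055,0,0,0.029]
    - [0,0,0,-0.055,0,0,0]
    - [0,0,0,-0.045,0,0,0]
    - [0,0,0,-0.025,0,0,0]
    - [1,0,0,0,0,0,0]
    - [1,0,0,0,0,0,0]
    - [1,0,0,0,0,0,0]
    - [1,0,0,0,0,0,0]
    - [1,0,0,0,0,0,0]
    - [1,0,0,0,0,0,0]

```text
time_s: 3.28
position: [0.4307, 0.0137, 0.0298]
tcp_rot: [[0.998, 0.059, 0.001], [0.059, -0.998, -0.0], [0.001, 0.0, -1.0]]
force: [0.9, 0.2, 1.2]
opening: 0.404
```

>>> play_rows:
  targets:
    - [1,0,0,0,0,0,0]
    - [1,0,0,0,0,0,0]
    - [1,0,0,0,0,0,0]
    - [1,0,0,0,0,0,0]
    - [1,0,0,0,0,0,0]
    - [1,0,0,0,0,0,0]

```text
time_s: 4.03
position: [0.4305, 0.0136, 0.0295]
tcp_rot: [[0.998, 0.058, -0.0], [0.058, -0.998, 0.0], [-0.0, -0.0, -1.0]]
force: [-0.3, -0.1, -2.2]
opening: 0.107
```

>>> play_rows:
  targets:
    - [1,0,0,0.02,0,0,0]
    - [1,0,0,0.05,0,0,0]
    - [1,0,0,0.05,0,0,0]
    - [1,0.02,-0.015,0.05,0,0,0]
    - [1,0.03,-0.025,0.03,0,0,0]
    - [1,0.03,-0.025,0.02,0,0,0]
    - [1,0.01,-0.0085,0,0,0,0]
    - [1,0,0,0,0,0,0]
    - [1,0,0,0,0,0,0]
    - [1,0,0,0,0,0,0]

```text
time_s: 5.28
position: [0.5189, -0.0588, 0.2485]
tcp_rot: [[0.998, 0.059, -0.003], [0.059, -0.998, 0.001], [-0.003, -0.001, -1.0]]
force: [0.3, 0.0, -3.8]
opening: 0.109
```

```bash
python3 - <<'E'
from h import *
s=st();print(np.round(s['tcp_rot'],3).tolist())
c,im=shot('wrist','w2');shot('top','t2')
import pickle;pickle.dump(c,open('w2.pkl','wb'))
cv2.imwrite('pics/w2c.png',cv2.resize(im[0:260,120:520],None,fx=2,fy=2,interpolation=2))
for p in [(.667,-.002),(.677,-.124),(.585,-.002),(.595,-.13)]: print(proj(c,[*p,.094]).round(0))
E
```

```text
t 5.28 pos [ 0.5189 -0.0588  0.2485] F [ 0.3  0.  -3.8] op 0.109
[[0.998, 0.059, -0.003], [0.059, -0.998, 0.001], [-0.003, -0.001, -1.0]]
[270.  19.]
[407.  15.]
[269. 114.]
[402. 111.]
```

View pics/w2c.png

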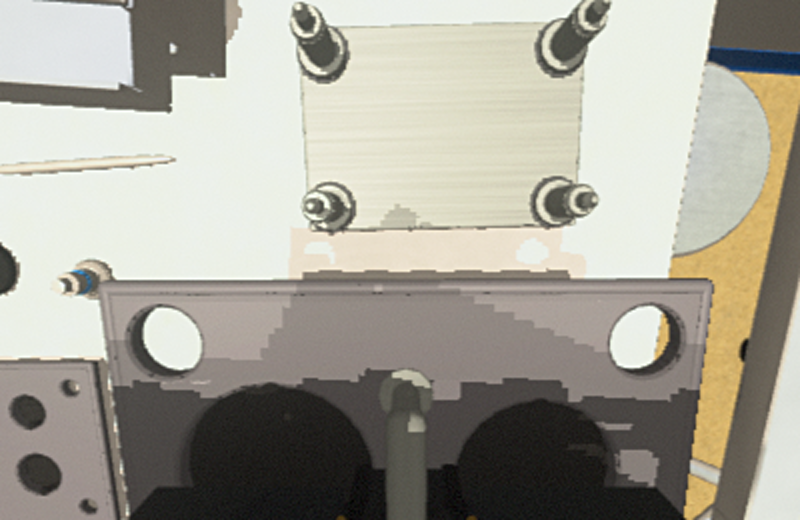

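The crop shows post tips at about (299,8), (602,4), (313,206) and (593,201). The 26 mm lower steps are at (324,52), (563,48), (331,205) and (557,200).

```bash
python3 - <<'E'
from h import *
import pickle;c=pickle.load(open('w2.pkl','rb'))
f=lambda q:(q[0]/2-.25+120,q[1]/2-.25)
for n,z,ps in [('tips',.092,[(299,9),(602,4),(313,206),(593,201)]),('steps',.016,[(324,52),(563,48),(331,205),(557,200)]),('base',.008,[(302,27),(583,22),(309,230),(579,226)])]:
    P=[ray(c,f(p),z) for p in ps]
    a,b=(.082,.056) if n=='base' else (.068,.042)
    C,y,e=pose4(P,a,b);print(n,C.round(4),round(y,2),e.round(4),np.round(P,3)[:,:2].tolist())
# tray in hand: two far holes
P=[ray(c,f(p),.2485-.029+.016) for p in [(166,339),(646,339)]];print(np.round(P,4))
E
```

```text
tips [ 0.6422 -0.0722] 4.56 [0.0003 0.0015 0.0013 0.0001] [[0.679, -0.001], [0.689, -0.135], [0.595, -0.009], [0.606, -0.143]]
steps [ 0.6428 -0.0727] 4.43 [0.0015 0.002  0.0013 0.0016] [[0.678, -0.003], [0.688, -0.136], [0.597, -0.009], [0.608, -0.143]]
base [ 0.6427 -0.0728] 4.4 [0.0023 0.0031 0.001  0.0013] [[0.692, 0.011], [0.704, -0.147], [0.581, 0.005], [0.593, -0.16]]
[[ 0.557   0.0112  0.2355]
 [ 0.565  -0.1234  0.2355]]
```

>>> play_rows:
  targets:
    - [1,0.03,-0.0035,0,0,0,0.006]
    - [1,0.04,-0.0035,0,0,0,0.006]
    - [1,0.035,-0.0035,0,0,0,0.006]
    - [1,0.0186,-0.0033,-0.02,0,0,0]
    - [1,0,0,-0.04,0,0,0]
    - [1,0,0,-0.035,0,0,0]
    - [1,0,0,-0.01,0,0,0]
    - [1,0,0,0,0,0,0]
    - [1,0,0,0,0,0,0]

```text
time_s: 6.5
position: [0.6455, -0.074, 0.1464]
tcp_rot: [[0.997, 0.076, 0.004], [0.076, -0.997, -0.001], [0.003, 0.001, -1.0]]
force: [0.5, 0.1, -3.9]
opening: 0.107
```

```bash
python3 - <<'E'
from h import *
s=st();print(np.round(s['tcp_rot'],4).tolist())
c,im=shot('wrist','w3')
import pickle;pickle.dump(c,open('w3.pkl','wb'))
cv2.imwrite('pics/w3c.png',cv2.resize(im[60:260,120:520],None,fx=2,fy=2,interpolation=2))
E
```

```text
t 6.50 pos [ 0.6455 -0.074   0.1464] F [ 0.5  0.1 -3.9] op 0.107
[[0.9971, 0.0765, 0.0036], [0.0765, -0.9971, -0.001], [0.0035, 0.0013, -1.0]]
```

View pics/w3c.png

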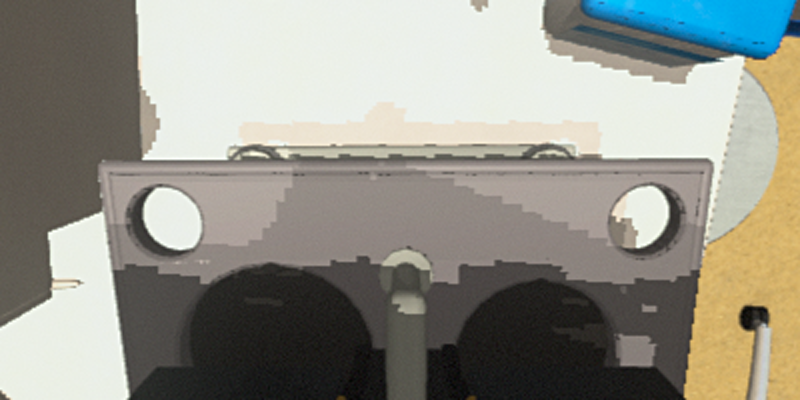

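>>> play_rows:
  targets:
    - [1,-0.002,0.0008,0,0,0,0]
    - [1,0,0,0,0,0,0]
    - [1,0,0,0,0,0,0]
    - [1,0,0,0,0,0,0]

```text
time_s: 7.05
position: [0.6422, -0.0729, 0.1446]
tcp_rot: [[0.997, 0.076, 0.0], [0.076, -0.997, -0.0], [0.0, 0.0, -1.0]]
force: [0.0, -0.0, -4.1]
opening: 0.107
```

>>> play_rows:
  targets:
    - [1,0.0002,0,-0.02,0,0,0]
    - [1,0,0,-0.02,0,0,0]
    - [1,0,0,-0.006,0,0,0]
    - [1,0,0,-0.006,0,0,0]
    - [1,0,0,-0.006,0,0,0]
    - [1,0,0,-0.006,0,0,0]
    - [1,0,0,0,0,0,0]

```text
time_s: 7.92
position: [0.6423, -0.0728, 0.0802]
tcp_rot: [[0.997, 0.076, -0.0], [0.076, -0.997, 0.0], [-0.0, -0.0, -1.0]]
force: [0.9, 1.1, -2.8]
opening: 0.11
```

>>> play_rows:
  targets:
    - [1,0,0,-0.01,0,0,0]
    - [1,0,0,-0.01,0,0,0]
    - [1,0,0,-0.01,0,0,0]
    - [1,0,0,-0.006,0,0,0]
    - [1,0,0,-0.003,0,0,0]
    - [1,0,0,-0.002,0,0,0]
    - [1,0,0,0,0,0,0]
    - [1,0,0,0,0,0,0]

```text
time_s: 8.93
position: [0.6426, -0.073, 0.0397]
tcp_rot: [[0.997, 0.076, 0.001], [0.076, -0.997, -0.0], [0.001, 0.0, -1.0]]
force: [2.1, 0.3, -1.9]
opening: 0.109
```

>>> play_rows:
  targets:
    - [0,0,0,0,0,0,0]
    - [0,0,0,0,0,0,0]
    - [0,0,0,0,0,0,0]
    - [0,0,0,0,0,0,0]
    - [0,0,0,0,0,0,0]
    - [0,0,0,0,0,0,0]
    - [0,0,0,0.02,0,0,0]
    - [0,0,0,0.05,0,0,0]
    - [0,0,0,0.055,0,0,0]
    - [0,-0.03,-0.004,0.05,0,0,0]
    - [0,-0.045,-0.005,0.04,0,0,0]
    - [0,-0.045,-0.005,0.03,0,0,0]

```text
time_s: 10.42
position: [0.5217, -0.0872, 0.288]
tcp_rot: [[0.997, 0.077, 0.004], [0.077, -0.997, -0.002], [0.004, 0.002, -1.0]]
force: [-0.2, -0.4, 1.0]
opening: 0.996
```

>>> play_rows:
  targets:
    - [0,-0.02,-0.003,0.015,0,0,-0.076]
    - [0,0,0,0,0,0,0]
    - [0,0,0,0,0,0,0]
    - [0,0,0,0,0,0,0]

```text
time_s: 10.92
position: [0.5028, -0.0897, 0.2987]
tcp_rot: [[1.0, 0.001, -0.001], [0.001, -1.0, 0.001], [-0.001, -0.001, -1.0]]
force: [1.1, -0.3, 0.4]
opening: 0.995
```

```bash
python3 - <<'E'
from h import *
s=st()
c,im=shot('wrist','w4')
import pickle;pickle.dump(c,open('w4.pkl','wb'))
cv2.imwrite('pics/w4c.png',cv2.resize(im[0:280,120:520],None,fx=2,fy=2,interpolation=2))
E
```

```text
t 10.93 pos [ 0.5028 -0.0897  0.2987] F [ 1.1 -0.3  0.4] op 0.995
```

View pics/w4c.png

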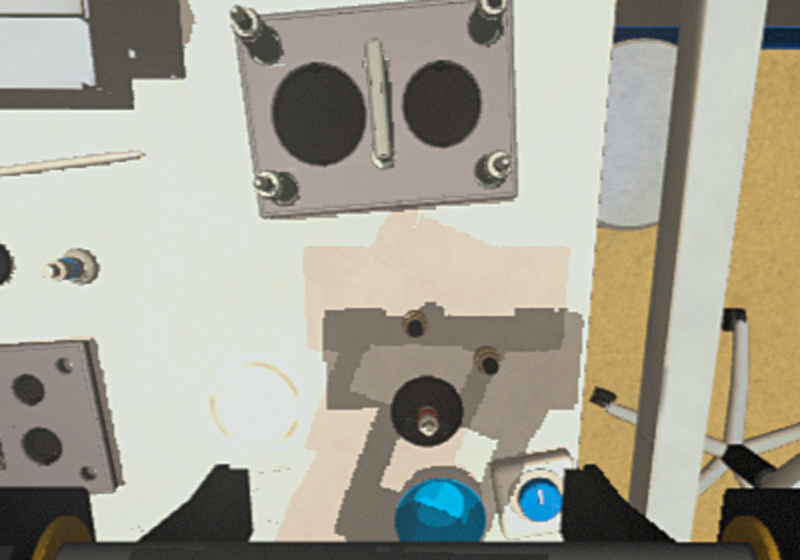

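The lower tray sits square on the posts, with all four posts through its holes. Its 59 mm cutout is at crop (319,114) and the head 55 disc at (427,410). Next I measure these two.

```bash
cat >> h.py <<'E'
def dark(im,p,r,th):
    "ellipse centre of the dark blob round p"
    g=cv2.cvtColor(im,6);m=np.zeros_like(g);x,y=map(int,p);m[max(y-r,0):y+r,max(x-r,0):x+r]=(g[max(y-r,0):y+r,max(x-r,0):x+r]<th)*255
    cs,_=cv2.findContours(m,0,1);k=max(cs,key=cv2.contourArea);e=cv2.fitEllipse(cv2.convexHull(k));return e
E
python3 - <<'E'
from h import *
import pickle;c=pickle.load(open('w4.pkl','rb'));im=cv2.imread('pics/w4.png')
for n,p,r,th,z in [('h55',(333,205),24,60,.012),('cut55',(279,57),30,65,.026),('cut45',(341,52),26,65,.026)]:
    e=dark(im,p,r,th);print(n,np.round(e[0],1),np.round(e[1],1),ray(c,e[0],z).round(4))
f=lambda q:(q[0]/2-.25+120,q[1]/2-.25)
print([ray(c,f(p),.063).round(4) for p in[(374,42),(381,163)]])
print('stem top',ray(c,f((427,427)),.046))
E
```

```text
h55 [333.  205.1] [34.  35.2] [ 0.4385 -0.1047  0.012 ]
cut55 [279.2  56.8] [44.9 49.7] [ 0.6394 -0.0341  0.026 ]
cut45 [340.5  51.6] [37.4 41.4] [ 0.6456 -0.1116  0.026 ]
[array([ 0.6717, -0.0712,  0.063 ]), array([ 0.6077, -0.0745,  0.063 ])]
stem top [ 0.43733324 -0.10399801  0.046     ]
```

>>> play_rows:
  targets:
    - [0,-0.022,-0.005,-0.05,0,0,0]
    - [0,-0.022,-0.005,-0.05,0,0,0]
    - [0,-0.0208,-0.0048,-0.05,0,0,0]
    - [0,0,0,-0.05,0,0,0]
    - [0,0,0,-0.04,0,0,0]
    - [0,0,0,-0.02,0,0,0]
    - [0,0,0,0,0,0,0]
    - [0,0,0,0,0,0,0]

```text
time_s: 11.98
position: [0.4381, -0.1048, 0.0397]
tcp_rot: [[1.0, 0.001, 0.0], [0.001, -1.0, -0.0], [0.0, 0.0, -1.0]]
force: [0.3, -0.9, -0.4]
opening: 0.997
```

>>> play_rows:
  targets:
    - [0,0,0,-0.012,0,0,0]
    - [0.5,0,0,-0.0115,0,0,0]
    - [1,0,0,0,0,0,0]
    - [1,0,0,0,0,0,0]
    - [1,0,0,0,0,0,0]
    - [1,0,0,0,0,0,0]
    - [1,0,0,0,0,0,0]
    - [1,0,0,0,0,0,0]
    - [1,0,0,0,0,0,0]
    - [1,0,0,0,0,0,0]
    - [1,0,0,0,0,0,0]

```text
time_s: 13.35
position: [0.4376, -0.1047, 0.0161]
tcp_rot: [[1.0, 0.0, 0.0], [0.0, -1.0, -0.0], [0.0, 0.0, -1.0]]
force: [0.4, 0.3, 1.2]
opening: 0.148
```

>>> play_rows:
  targets:
    - [1,0,0,0,0,0,0]
    - [1,0,0,0,0,0,0]

```text
time_s: 13.6
position: [0.4375, -0.1047, 0.0161]
tcp_rot: [[1.0, 0.0, 0.0], [0.0, -1.0, -0.0], [0.0, 0.0, -1.0]]
force: [-0.2, 0.5, 0.4]
opening: 0.151
```

```bash
python3 - <<'E'
from h import *
s=st();c,im=shot('wrist','w5');cv2.imwrite('pics/w5c.png',cv2.resize(im[120:320,220:420],None,fx=3,fy=3,interpolation=2))
print(s['joint_positions'])
E
```

```text
t 13.60 pos [ 0.4375 -0.1047  0.0161] F [-0.2  0.5  0.4] op 0.151
[-2.77421677e+01  3.99066122e+01  1.15572972e+02 -4.00456450e-04
  2.45166930e+01  6.22389147e+01]
```

View pics/w5c.png

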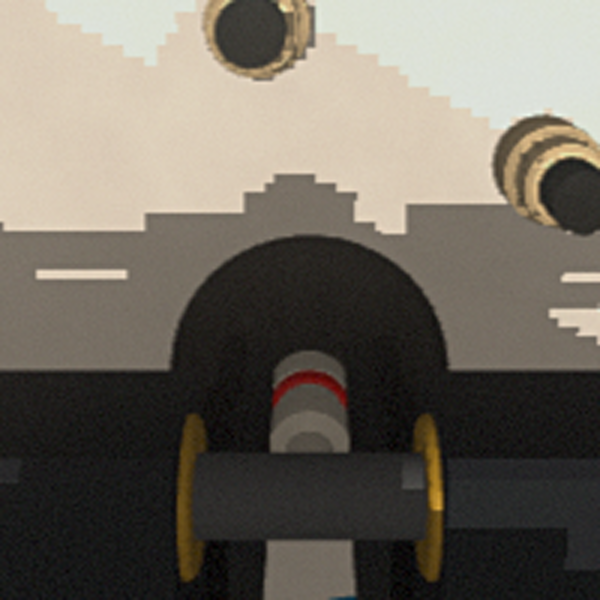

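Head 55 is gripped by its stem, with the red ring between the fingers and the adapters undisturbed. Now I lift, turn the jaws along the stand's x axis and carry it over.

>>> play_rows:
  targets:
    - [1,0,0,0.03,0,0,0]
    - [1,0,0,0.05,0,0,0]
    - [1,0,0,0.05,0,0,0.165]
    - [1,0.02,0.007,0.05,0,0,0.165]
    - [1,0.03,0.011,0,0,0,0.165]
    - [1,0.03,0.011,0,0,0,0.165]
    - [1,0.03,0.011,0,0,0,0.165]
    - [1,0.03,0.011,0,0,0,0.165]
    - [1,0.03,0.01,0,0,0,0.165]
    - [1,0.032,0.0097,0,0,0,0.165]
    - [1,0,0,0,0,0,0.165]
    - [1,0,0,0,0,0,0.163]

```text
time_s: 15.15
position: [0.6391, -0.0334, 0.195]
tcp_rot: [[-0.084, 0.997, -0.002], [0.997, 0.084, 0.001], [0.001, -0.002, -1.0]]
force: [-0.6, 0.1, -0.7]
opening: 0.149
```

>>> play_rows:
  targets:
    - [1,0,0,-0.03,0,0,0]
    - [1,0,0,-0.03,0,0,0]
    - [1,0,0,0,0,0,0]
    - [1,0,0,0,0,0,0]

```text
time_s: 15.65
position: [0.6399, -0.034, 0.1366]
tcp_rot: [[-0.078, 0.997, 0.001], [0.997, 0.078, -0.0], [-0.0, 0.001, -1.0]]
force: [-0.8, 0.3, 0.3]
opening: 0.145
```

```bash
python3 - <<'E'
from h import *
s=st();c,im=shot('wrist','w6');cv2.imwrite('pics/w6c.png',cv2.resize(im[60:320,160:480],None,fx=2,fy=2,interpolation=2))
import pickle;pickle.dump(c,open('w6.pkl','wb'))
print(np.round(s['tcp_rot'],3).tolist())
E
```

```text
t 15.65 pos [ 0.6399 -0.034   0.1366] F [-0.8  0.3  0.3] op 0.145
[[-0.078, 0.997, 0.001], [0.997, 0.078, -0.0], [-0.0, 0.001, -1.0]]
```

View pics/w6c.png

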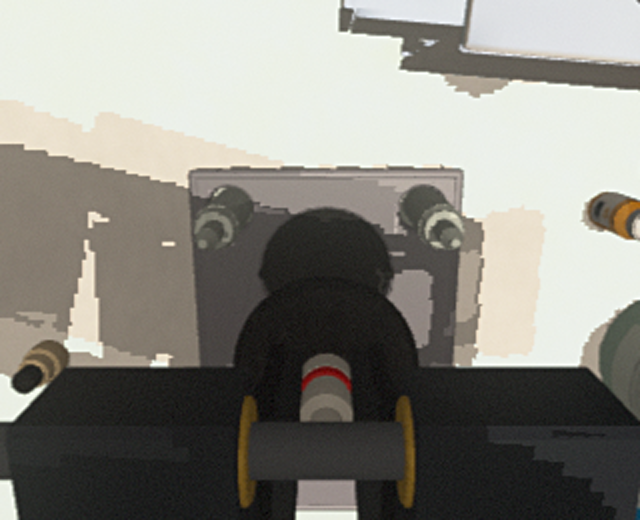

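>>> play_rows:
  targets:
    - [1,-0.0003,0,-0.04,0,0,0]
    - [1,0,0,-0.03,0,0,0]
    - [1,0,0,-0.01,0,0,0]
    - [1,0,0,-0.007,0,0,0]
    - [1,0,0,-0.006,0,0,0]
    - [1,0,0,-0.004,0,0,0]
    - [1,0,0,-0.003,0,0,0]
    - [1,0,0,0,0,0,0]

```text
time_s: 16.7
position: [0.6396, -0.034, 0.0362]
tcp_rot: [[-0.077, 0.997, 0.001], [0.997, 0.077, -0.0], [-0.0, 0.001, -1.0]]
force: [-0.0, 0.2, -0.9]
opening: 0.152
```

>>> play_rows:
  targets:
    - [1,0,0,-0.002,0,0,0]
    - [1,0,0,-0.002,0,0,0]
    - [1,0,0,0,0,0,0]
    - [1,0,0,0,0,0,0]

```text
time_s: 17.2
position: [0.6397, -0.0341, 0.0321]
tcp_rot: [[-0.077, 0.997, 0.001], [0.997, 0.077, -0.0], [-0.0, 0.001, -1.0]]
force: [2.1, -0.7, -0.5]
opening: 0.148
```

>>> play_rows:
  targets:
    - [1,0,0,-0.001,0,0,0]
    - [1,0,0,-0.001,0,0,0]
    - [1,0,0,0,0,0,0]
    - [1,0,0,0,0,0,0]

```text
time_s: 17.7
position: [0.6398, -0.0341, 0.032]
tcp_rot: [[-0.078, 0.997, 0.002], [0.997, 0.078, -0.0], [-0.001, 0.002, -1.0]]
force: [-0.8, 0.2, 10.3]
opening: 0.152
```

>>> play_rows:
  targets:
    - [0,0,0,0.001,0,0,0]
    - [0,0,0,0,0,0,0]
    - [0,0,0,0,0,0,0]
    - [0,0,0,0,0,0,0]
    - [0,0,0,0,0,0,0]
    - [0,0,0,0,0,0,0]
    - [0,0,0,0.02,0,0,0]
    - [0,0,0,0.05,0,0,0]
    - [0,0,0,0.055,0,0,0]
    - [0,0,0,0.055,0,0,-0.16]
    - [0,-0.01,0.01,0.05,0,0,-0.16]
    - [0,-0.02,0.02,0.02,0,0,-0.16]

```text
time_s: 19.2
position: [0.6112, -0.0046, 0.2867]
tcp_rot: [[0.398, 0.918, 0.009], [0.918, -0.398, -0.002], [0.002, 0.009, -1.0]]
force: [0.0, 0.8, 0.1]
opening: 0.999
```

>>> play_rows:
  targets:
    - [0,-0.025,0.03,0,0,0,-0.16]
    - [0,-0.025,0.03,0,0,0,-0.16]
    - [0,-0.025,0.03,0,0,0,-0.16]
    - [0,-0.025,0.03,0,0,0,-0.16]
    - [0,-0.025,0.03,0,0,0,-0.16]
    - [0,-0.025,0.03,0,0,0,-0.16]
    - [0,-0.02,0.024,0,0,0,-0.162]
    - [0,0,0,0,0,0,0]
    - [0,0,0,0,0,0,0]
    - [0,0,0,0,0,0,0]

```text
time_s: 20.45
position: [0.4401, 0.1993, 0.2814]
tcp_rot: [[0.999, 0.046, 0.001], [0.046, -0.999, -0.0], [0.001, 0.0, -1.0]]
force: [0.6, -0.4, -1.1]
opening: 1.002
```

```bash
python3 - <<'E'
from h import *
s=st();c,im=shot('wrist','w7');print(np.round(s['tcp_rot'],3).tolist())
import pickle;pickle.dump(c,open('w7.pkl','wb'))
cv2.imwrite('pics/w7c.png',cv2.resize(im[0:280,160:560],None,fx=2,fy=2,interpolation=2))
E
```

```text
t 20.45 pos [0.4401 0.1993 0.2814] F [ 0.6 -0.4 -1.1] op 1.002
[[0.999, 0.046, 0.001], [0.046, -0.999, -0.0], [0.001, 0.0, -1.0]]
```

View pics/w7c.png

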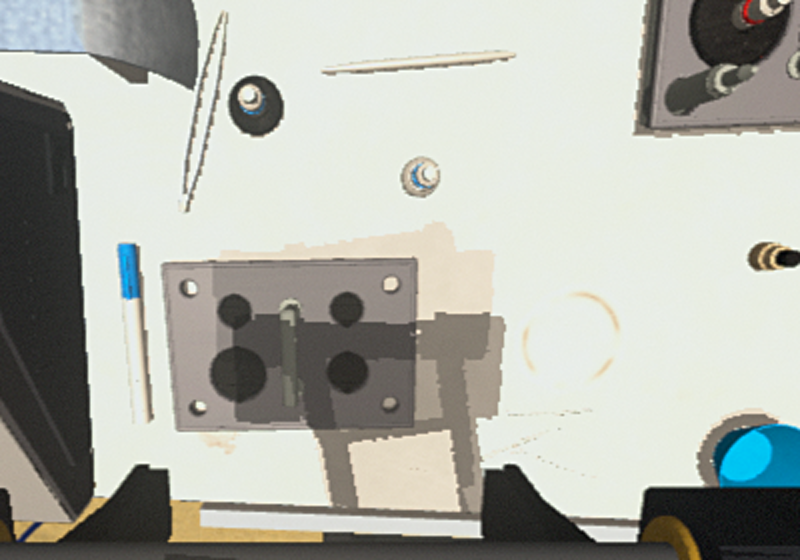

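All four upper-tray holes are visible at crop (189,288), (391,284), (198,407) and (390,403). Head 35 is at (256,103), head 25 at (421,175), and head 55 stands in its cutout at top right.

```bash
python3 - <<'E'
from h import *
import pickle;c=pickle.load(open('w7.pkl','rb'));im=cv2.imread('pics/w7.png')
f=lambda q:(q[0]/2-.25+160,q[1]/2-.25)
r=[blob(im,f(p),5) for p in [(189,288),(391,284),(198,407),(390,403)]];print([np.round(q[0],1).tolist()+[float(q[1])] for q in r])
C,y,e=pose4([ray(c,q[0],.011) for q in r]);print(C.round(4),round(y,2),e.round(4))
print('bar',[ray(c,f(p),.053).round(4) for p in [(290,303),(290,402)]])
e=dark(im,f((256,103)),20,70);print('h35',e,ray(c,e[0],.012).round(4))
print('h25 disc',ray(c,f((420,177)),.012).round(4),'top',ray(c,f((429,173)),.046).round(4))
# head55: stem top height consistency
E
```

```text
[[255.6, 142.0, 69.0], [354.9, 141.4, 36.375], [258.3, 202.3, 84.25], [354.2, 200.7, 23.5625]]
[0.4281 0.2227] 3.14 [0.0012 0.0005 0.0011 0.0004]
bar [array([0.4629, 0.2228, 0.053 ]), array([0.3994, 0.2209, 0.053 ])]
h35 ((287.5329895019531, 52.3406982421875), (25.4539737701416, 28.662891387939453), 166.21275329589844) [0.58   0.2501 0.012 ]
h25 disc [0.5423 0.1435 0.012 ] top [0.5427 0.143  0.046 ]
```

>>> play_rows:
  targets:
    - [0,-0.004,0.008,-0.05,0,0,0.008]
    - [0,-0.004,0.008,-0.055,0,0,0]
    - [0,-0.0036,0.0072,-0.055,0,0,0]
    - [0,0,0,-0.05,0,0,0]
    - [0,0,0,-0.03,0,0,0]
    - [0,0,0,-0.0124,0,0,0]
    - [1,0,0,0,0,0,0]
    - [1,0,0,0,0,0,0]
    - [1,0,0,0,0,0,0]
    - [1,0,0,0,0,0,0]
    - [1,0,0,0,0,0,0]
    - [1,0,0,0,0,0,0]

```text
time_s: 22.0
position: [0.4277, 0.2233, 0.0288]
tcp_rot: [[0.999, 0.054, 0.0], [0.054, -0.999, 0.0], [0.0, -0.0, -1.0]]
force: [0.4, 0.5, 0.4]
opening: 0.398
```

>>> play_rows:
  targets:
    - [1,0,0,0,0,0,0]
    - [1,0,0,0,0,0,0]
    - [1,0,0,0,0,0,0]
    - [1,0,0,0,0,0,0]
    - [1,0,0,0,0,0,0]

```text
time_s: 22.62
position: [0.4276, 0.2232, 0.0286]
tcp_rot: [[0.999, 0.055, -0.0], [0.055, -0.999, -0.0], [-0.0, 0.0, -1.0]]
force: [-0.2, -0.8, -1.1]
opening: 0.113
```

>>> play_rows:
  targets:
    - [1,0,0,0.02,0,0,0]
    - [1,0,0,0.05,0,0,0]
    - [1,0,0,0.06,0,0,0]
    - [1,0.005,-0.03,0.045,0,0,0.02]
    - [1,0.012,-0.045,0.045,0,0,0.004]
    - [1,0.015,-0.055,0,0,0,0]
    - [1,0.015,-0.055,0,0,0,0]
    - [1,0.015,-0.05,0,0,0,0]
    - [1,0.015,-0.04,0,0,0,0]
    - [1,0.012,-0.015,0,0,0,0]
    - [1,0,0,0,0,0,0]
    - [1,0,0,0,0,0,0]

```text
time_s: 24.12
position: [0.5149, -0.0635, 0.2464]
tcp_rot: [[0.997, 0.079, -0.003], [0.079, -0.997, 0.002], [-0.003, -0.002, -1.0]]
force: [-0.7, 0.0, -4.5]
opening: 0.109
```

>>> play_rows:
  targets:
    - [1,0,0,0,0,0,0]
    - [1,0,0,0,0,0,0]

```text
time_s: 24.38
position: [0.5158, -0.0641, 0.2472]
tcp_rot: [[0.997, 0.08, -0.0], [0.08, -0.997, 0.0], [-0.0, -0.0, -1.0]]
force: [-0.2, 0.2, -4.1]
opening: 0.107
```

```bash
python3 - <<'E'
from h import *
s=st();c,im=shot('wrist','w8');print(np.round(s['tcp_rot'],3).tolist())
import pickle;pickle.dump(c,open('w8.pkl','wb'))
cv2.imwrite('pics/w8c.png',cv2.resize(im[0:200,150:490],None,fx=2.3,fy=2.3,interpolation=2))
E
```

```text
t 24.38 pos [ 0.5158 -0.0641  0.2472] F [-0.2  0.2 -4.1] op 0.107
[[0.997, 0.08, -0.0], [0.08, -0.997, 0.0], [-0.0, -0.0, -1.0]]
```

View pics/w8c.png

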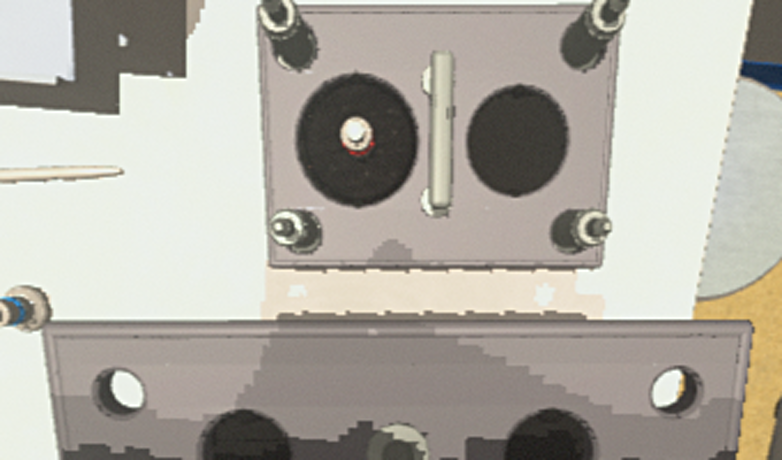

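The picture shows head 55 well down in its cutout. The near post tips are at crop (285,228) and (605,227), and the rims of the held tray's holes at (119,391) and (677,391).

```bash
python3 - <<'E'
from h import *
import pickle;c=pickle.load(open('w8.pkl','rb'))
f=lambda q:((q[0]+.5)/2.3-.5+150,(q[1]+.5)/2.3-.5)
P=[ray(c,f(p),.092)[:2] for p in [(284,228),(606,227)]];print('near tips',np.round(P,4))
a=np.radians(4.45);R=np.array([[np.cos(a),-np.sin(a)],[np.sin(a),np.cos(a)]])
print('expected',[(np.array([.6425,-.0727])+R@[-.042,y]).round(4) for y in(.068,-.068)])
H=np.array([ray(c,f(p),.2472-.0286+.016)[:2] for p in [(119,391),(677,391)]])
d=H[0]-H[1];y=np.arctan2(-d[0],d[1]);m=H.mean(0);print('holes',H.round(4),np.linalg.norm(d),'yaw',np.degrees(y),'centre',(m-.042*np.array([np.cos(y),np.sin(y)])).round(4))
E
```

```text
near tips [[ 0.5951 -0.01  ]
 [ 0.6061 -0.1434]]
expected [array([ 0.5954, -0.0082]), array([ 0.6059, -0.1438])]
holes [[ 0.5522  0.0072]
 [ 0.5631 -0.1284]] 0.13604802552737508 yaw 4.5706700162404745 centre [ 0.5158 -0.064 ]
```

>>> play_rows:
  targets:
    - [1,0.04,-0.003,0,0,0,-0.002]
    - [1,0.045,-0.003,0,0,0,0]
    - [1,0.03,-0.003,-0.02,0,0,0]
    - [1,0.0117,0,-0.04,0,0,0]
    - [1,0,0,-0.04,0,0,0]
    - [1,0,0,-0.012,0,0,0]
    - [1,0,0,0,0,0,0]
    - [1,0,0,0,0,0,0]
    - [1,0,0,0,0,0,0]
    - [1,0,0,0,0,0,0]

```text
time_s: 25.68
position: [0.6435, -0.0744, 0.1364]
tcp_rot: [[0.997, 0.076, 0.002], [0.076, -0.997, -0.001], [0.002, 0.001, -1.0]]
force: [-0.0, 0.3, -4.4]
opening: 0.11
```

>>> play_rows:
  targets:
    - [1,-0.0005,0.0012,0,0,0,0.001]
    - [1,0,0,0,0,0,0]
    - [1,0,0,0,0,0,0]
    - [1,0,0,0,0,0,0]

```text
time_s: 26.18
position: [0.6424, -0.073, 0.135]
tcp_rot: [[0.997, 0.077, -0.0], [0.077, -0.997, 0.0], [-0.0, -0.0, -1.0]]
force: [0.3, 0.8, -3.7]
opening: 0.111
```

Now I lower it slowly; the tips reach the holes at about TCP 0.123 and the seat is at about 0.0946.

>>> play_rows:
  targets:
    - [1,0,0,-0.007,0,0,0]
    - [1,0,0,-0.005,0,0,0]
    - [1,0,0,-0.004,0,0,0]
    - [1,0,0,-0.004,0,0,0]
    - [1,0,0,0,0,0,0]

```text
time_s: 26.8
position: [0.6421, -0.0729, 0.1146]
tcp_rot: [[0.997, 0.077, -0.001], [0.077, -0.997, 0.0], [-0.001, -0.0, -1.0]]
force: [0.4, -0.0, -4.8]
opening: 0.107
```

>>> play_rows:
  targets:
    - [1,0.0002,0,-0.005,0,0,0]
    - [1,0,0,-0.005,0,0,0]
    - [1,0,0,-0.005,0,0,0]
    - [1,0,0,-0.003,0,0,0]
    - [1,0,0,-0.002,0,0,0]
    - [1,0,0,-0.001,0,0,0]
    - [1,0,0,0,0,0,0]
    - [1,0,0,0,0,0,0]

```text
time_s: 27.8
position: [0.6425, -0.073, 0.0946]
tcp_rot: [[0.997, 0.077, -0.0], [0.077, -0.997, -0.0], [-0.0, 0.0, -1.0]]
force: [-2.7, 0.0, 1.7]
opening: 0.112
```

>>> play_rows:
  targets:
    - [0,0,0,0,0,0,0]
    - [0,0,0,0,0,0,0]
    - [0,0,0,0,0,0,0]
    - [0,0,0,0,0,0,0]
    - [0,0,0,0,0,0,0]
    - [0,0,0,0,0,0,0]
    - [0,0,0,0.02,0,0,0]
    - [0,0,0,0.05,0,0,0]
    - [0,-0.03,0,0.055,0,0,-0.038]
    - [0,-0.045,0,0.05,0,0,-0.039]
    - [0,-0.045,0,0.03,0,0,0]
    - [0,-0.022,0,0,0,0,0]

```text
time_s: 29.3
position: [0.5031, -0.0731, 0.2984]
tcp_rot: [[1.0, 0.0, 0.005], [0.0, -1.0, -0.002], [0.005, 0.002, -1.0]]
force: [0.0, 0.4, 0.2]
opening: 0.999
```

>>> play_rows:
  targets:
    - [0,0,0,0,0,0,0]
    - [0,0,0,0,0,0,0]
    - [0,0,0,0,0,0,0]

```text
time_s: 29.68
position: [0.5048, -0.0731, 0.2948]
tcp_rot: [[1.0, 0.001, -0.0], [0.001, -1.0, 0.0], [-0.0, -0.0, -1.0]]
force: [-0.6, -0.2, 0.0]
opening: 1.004
```

```bash
python3 - <<'E'
from h import *
s=st();c,im=shot('wrist','w9');c2,im2=shot('top','t9')
import pickle;pickle.dump(c,open('w9.pkl','wb'))
a=cv2.resize(im[0:240,100:500],None,fx=2,fy=2,interpolation=2)
b=cv2.resize(im2[90:260,180:320],None,fx=1,fy=1)
cv2.imwrite('pics/w9c.png',a)
E
```

```text
t 29.68 pos [ 0.5048 -0.0731  0.2948] F [-0.6 -0.2  0. ] op 1.004
```

View pics/w9c.png

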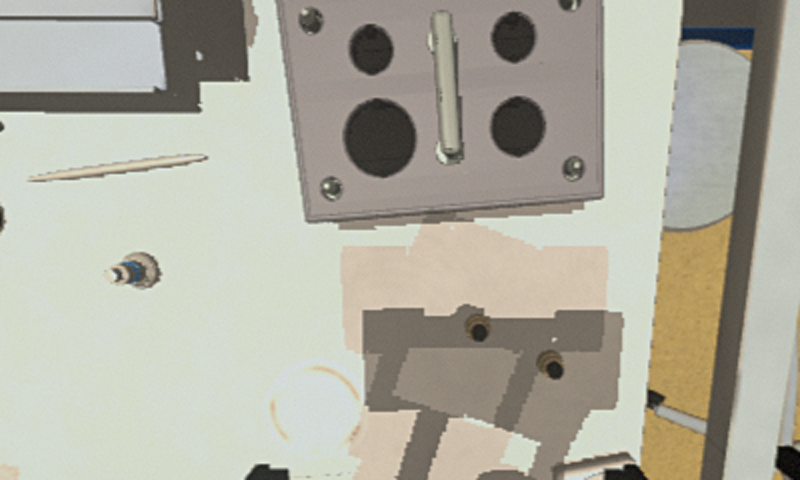

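The upper tray is seated with all four tips through its holes. Cut_35 is at crop (380,137), cut_25 (518,126), 18a (372,48) and 18b (514,36). The adapter caps are at (479,332) and (554,370), and head 25 is at (137,271).

```bash
python3 - <<'E'
from h import *
import pickle;c=pickle.load(open('w9.pkl','rb'));im=cv2.imread('pics/w9.png')
f=lambda q:(q[0]/2-.25+100,q[1]/2-.25)
a=np.radians(4.45);R=np.array([[np.cos(a),-np.sin(a)],[np.sin(a),np.cos(a)]])
for n,p,l in [('c35',(380,137),(-.018,.038)),('c25',(518,126),(-.018,-.038)),('18a',(372,48),(.026,.038)),('18b',(514,36),(.026,-.038))]:
    e=dark(im,f(p),22,70);print(n,np.round(e[0],1),np.round(e[1],1),'meas',ray(c,e[0],.082).round(4),'pred',(np.array([.6425,-.073])+R@l).round(4))
for n,p in [('A',(479,332)),('B',(554,370))]:
    e=dark(im,f(p),8,45);print(n,np.round(e[0],1),np.round(e[1],1),ray(c,e[0],.032).round(4))
print('A base',ray(c,f((478,325)),.022).round(4),'B',ray(c,f((549,362)),.022).round(4))
print('h25',ray(c,f((142,271)),.012).round(4),ray(c,f((117,273)),.046).round(4))
c=bot.get_calibration('top');im=cv2.imread('pics/t9.png');g=cv2.cvtColor(im,6)
m=((g<60)*255).astype(np.uint8);m[:190]=0;m[235:]=0;m[:,:200]=0;m[:,290:]=0
for k in cv2.findContours(m,0,1)[0]:
    if cv2.contourArea(k)>25: e=cv2.minEnclosingCircle(k);print('dark top',e,ray(c,e[0],.012).round(4))
E
```

```text
c35 [289.6  68.4] [34.  38.2] meas [ 0.6215 -0.0364  0.082 ] pred [ 0.6216 -0.0365]
c25 [358.4  62.7] [25.3 28.8] meas [ 0.6273 -0.112   0.082 ] pred [ 0.6275 -0.1123]
18a [285.3  24.3] [20.1 23.9] meas [ 0.6651 -0.033   0.082 ] pred [ 0.6655 -0.0331]
18b [356.5  18. ] [20.6 24.1] meas [ 0.6711 -0.1086  0.082 ] pred [ 0.6714 -0.1089]
A [339.1 165.7] [6.  7.3] [ 0.5042 -0.0951  0.032 ]
B [377.  184.6] [6.1 7.9] [ 0.4778 -0.1478  0.032 ]
A base [ 0.5072 -0.0951  0.022 ] B [ 0.481  -0.1454  0.022 ]
h25 [0.5431 0.1376 0.012 ] [0.5447 0.1376 0.046 ]
dark top ((233.375, 202.125), 6.719940185546875) [0.5808 0.2518 0.012 ]
```

>>> play_rows:
  targets:
    - [0.5,0,-0.0022,-0.02,0,0,0.164]
    - [0.5,0,-0.0022,-0.02,0,0,0.164]
    - [0.5,0,-0.0022,-0.02,0,0,0.164]
    - [0.5,0,-0.0022,-0.02,0,0,0.164]
    - [0.5,0,-0.0022,-0.02,0,0,0.164]
    - [0.5,0,-0.0022,-0.03,0,0,0.164]
    - [0.5,0,-0.0022,-0.03,0,0,0.164]
    - [0.5,0,-0.0022,-0.03,0,0,0.164]
    - [0.5,0,-0.0022,-0.02,0,0,0.164]
    - [0.5,0,-0.0021,-0.01,0,0,0.164]
    - [0.5,0,0,0,0,0,0]
    - [0.5,0,0,0,0,0,0]

```text
time_s: 31.28
position: [0.5044, -0.095, 0.0755]
tcp_rot: [[-0.067, 0.998, 0.0], [0.998, 0.067, -0.0], [-0.0, 0.0, -1.0]]
force: [0.1, 0.2, 0.3]
opening: 0.505
```

```bash
python3 - <<'E'
from h import *
s=st();print(np.round(s['tcp_rot'][:,0],3));c,im=shot('wrist','w10')
for X in [(.5045,-.095),(.478,-.1475)]: print(proj(c,[*X,.032]).round(1),proj(c,[*X,.022]).round(1))
p=proj(c,[.5045,-.095,.032])
try:
    e=dark(im,p,16,45);print(e,ray(c,e[0],.032).round(4))
except Exception as x: print(x)
E
```

```text
t 31.27 pos [ 0.5044 -0.095   0.0755] F [0.1 0.2 0.3] op 0.505
[-0.067  0.998 -0.   ]
[324.6 222.9] [324.5 218. ]
[283.8 287.3] [285.4 280.2]
((322.5, 221.16400146484375), (14.636693000793457, 17.71040153503418), 0.0) [ 0.503  -0.0938  0.032 ]
```

>>> play_rows:
  targets:
    - [0.5,-0.0005,0.0006,-0.03,0,0,0]
    - [0.5,0,0,-0.02,0,0,0]
    - [0.5,0,0,-0.0125,0,0,0]
    - [0.5,0,0,0,0,0,0]
    - [1,0,0,0,0,0,0]
    - [1,0,0,0,0,0,0]
    - [1,0,0,0,0,0,0]
    - [1,0,0,0,0,0,0]
    - [1,0,0,0,0,0,0]
    - [1,0,0,0,0,0,0]
    - [1,0,0,0,0,0,0]
    - [1,0,0,0,0,0,0]

```text
time_s: 32.83
position: [0.5035, -0.0944, 0.0131]
tcp_rot: [[-0.07, 0.998, 0.0], [0.998, 0.07, -0.0], [-0.0, 0.0, -1.0]]
force: [0.1, -0.5, 4.8]
opening: 0.192
```

>>> play_rows:
  targets:
    - [1,0,0,0.02,0,0,0]
    - [1,0,0,0.05,0,0,0]
    - [1,0.01,0.003,0.05,0,0,0]
    - [1,0.03,0.011,0.02,0,0,0]
    - [1,0.035,0.014,0,0,0,0]
    - [1,0.035,0.014,0,0,0,0]
    - [1,0.03,0.012,0,0,0,0]
    - [1,0.0218,0.0073,0,0,0,0]
    - [1,0,0,0,0,0,0]
    - [1,0,0,0,0,0,0]
    - [1,0,0,0,0,0,0]

```text
time_s: 34.2
position: [0.6638, -0.0333, 0.1527]
tcp_rot: [[-0.069, 0.998, -0.002], [0.998, 0.069, 0.0], [0.0, -0.002, -1.0]]
force: [0.4, 0.3, -0.4]
opening: 0.192
```

```bash
python3 - <<'E'
from h import *
s=st();c,im=shot('wrist','w11');cv2.imwrite('pics/w11c.png',cv2.resize(im[90:300,160:480],None,fx=2.4,fy=2.4,interpolation=2))
E
```

```text
t 34.20 pos [ 0.6638 -0.0333  0.1527] F [ 0.4  0.3 -0.4] op 0.192
```

View pics/w11c.png

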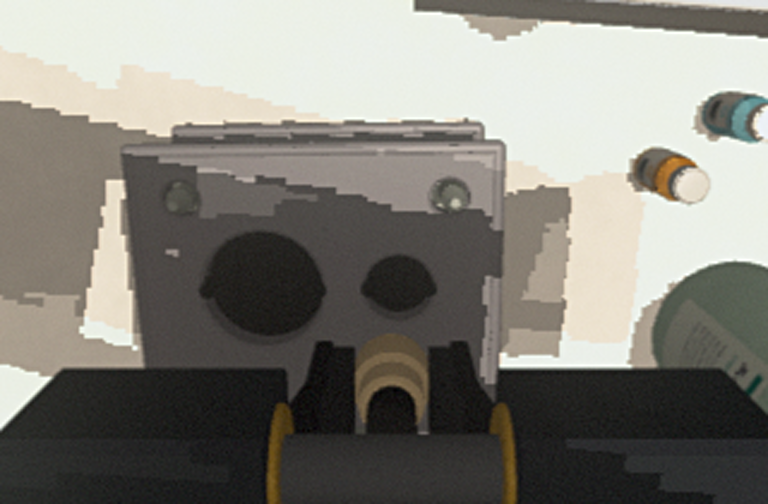

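The adapter is held upright, and both vials still stand at the right of the picture. The green bottle is close on the +x side, so I check its clearance to the gripper body before descending.

```bash
python3 - <<'E'
from h import *
c=bot.get_calibration('wrist');f=lambda q:((q[0]+.5)/2.4-.5+160,(q[1]+.5)/2.4-.5)
for z in(0,.1,.15): print(z,'left edge',ray(c,f((655,330)),z).round(3),'top-edge',ray(c,f((735,265)),z).round(3))
t=bot.get_calibration('top');g=lambda q:(q[0]/2.6+190,q[1]/2.6+80)
for z in(0,.1,.15): print(z,'near',ray(t,g((445,118)),z).round(3),'L',ray(t,g((413,90)),z).round(3),'R',ray(t,g((487,55)),z).round(3))
print(np.round(bot.read_state()['joint_positions'],1))
E
```

```text
0 left edge [0.767 0.023 0.   ] top-edge [0.795 0.05  0.   ]
0.1 left edge [0.732 0.029 0.1  ] top-edge [0.751 0.048 0.1  ]
0.15 left edge [0.715 0.032 0.15 ] top-edge [0.73  0.047 0.15 ]
0 near [ 0.784 -0.068  0.   ] L [ 0.813 -0.036  0.   ] R [ 0.849 -0.11   0.   ]
0.1 near [ 0.753 -0.06   0.1  ] L [ 0.779 -0.031  0.1  ] R [ 0.812 -0.098  0.1  ]
0.15 near [ 0.737 -0.056  0.15 ] L [ 0.762 -0.028  0.15 ] R [ 0.793 -0.092  0.15 ]
[-12.5  37.8  79.5  -0.   62.8 -16.4]
```

```bash
python3 - <<'E'
from h import *
c=bot.get_calibration('wrist');R=np.array(c['R']);print(R.round(3),(-R.T@np.array(c['t'])).round(3))
s=st();print(ray(c,(466,200),0),ray(c,(322,200),0))
im=cv2.imread('pics/w11c.png');print(im.shape)
for X in [(.6216,-.0365,.082),(.6275,-.1123,.082),(.6714,-.1089,.082)]:print((proj(c,X)-[160,90])*2.4)
E
```

```text
[[ 0.998  0.069 -0.001]
 [ 0.066 -0.958  0.279]
 [ 0.018 -0.279 -0.96 ]] [0.658 0.043 0.315]
t 34.25 pos [ 0.6641 -0.0334  0.1529] F [ 0.7  0.4 -0.1] op 0.196
[ 0.81213535 -0.03871347  0.        ] [ 0.6630409  -0.04901183  0.        ]
(504, 768, 3)
[262.70519862 289.69234743]
[274.83830251 495.3416796 ]
[400.1703494 494.4697745]
```

The earlier cast used the wrong row offset. Corrected, the bottle's near wall is at x≈0.783, which agrees with the top view, and the gripper body ends at about 0.766. That is clear, so I descend.

>>> play_rows:
  targets:
    - [1,0.0012,0,-0.03,0,0,0]
    - [1,0,0,-0.02,0,0,0]
    - [1,0,0,-0.004,0,0,0]
    - [1,0,0,-0.004,0,0,0]
    - [1,0,0,0,0,0,0]
    - [1,0,0,0,0,0,0]

```text
time_s: 35.0
position: [0.6669, -0.0331, 0.0957]
tcp_rot: [[-0.07, 0.998, 0.001], [0.998, 0.07, -0.0], [-0.0, 0.001, -1.0]]
force: [0.4, -0.5, -0.3]
opening: 0.194
```

>>> play_rows:
  targets:
    - [1,0,0,-0.004,0,0,0]
    - [1,0,0,-0.003,0,0,0]
    - [1,0,0,-0.002,0,0,0]
    - [1,0,0,-0.001,0,0,0]
    - [1,0,0,0,0,0,0]
    - [1,0,0,0,0,0,0]

```text
time_s: 35.75
position: [0.6663, -0.0333, 0.0851]
tcp_rot: [[-0.07, 0.998, -0.0], [0.998, 0.07, -0.0], [-0.0, -0.0, -1.0]]
force: [-2.3, -1.5, 3.4]
opening: 0.193
```

>>> play_rows:
  targets:
    - [1,-0.0006,0,-0.001,0,0,0]
    - [1,0,0,-0.001,0,0,0]
    - [1,0,0,0,0,0,0]
    - [1,0,0,0,0,0,0]

```text
time_s: 36.25
position: [0.6664, -0.0333, 0.085]
tcp_rot: [[-0.07, 0.998, 0.002], [0.998, 0.07, -0.001], [-0.001, 0.002, -1.0]]
force: [-3.8, -2.1, 12.0]
opening: 0.198
```

>>> play_rows:
  targets:
    - [0.6,0,0,0.001,0,0,0]
    - [0.6,0,0,0,0,0,0]
    - [0.6,0,0,0,0,0,0]
    - [0.6,0,0,0,0,0,0]
    - [0.6,0,0,0.02,0,0,0]
    - [0.6,0,0,0.05,0,0,0]
    - [0.6,-0.02,-0.014,0.03,0,0,0]
    - [0.6,-0.045,-0.03,0,0,0,0]
    - [0.6,-0.05,-0.03,0,0,0,0]
    - [0.6,-0.045,-0.03,0,0,0,0]
    - [0.6,-0.028,-0.01,0,0,0,0]
    - [0.6,0,0,-0.05,0,0,0]

```text
time_s: 37.75
position: [0.4796, -0.1497, 0.138]
tcp_rot: [[-0.067, 0.998, 0.01], [0.998, 0.067, -0.006], [-0.006, 0.009, -1.0]]
force: [0.5, -0.8, -0.4]
opening: 0.402
```

>>> play_rows:
  targets:
    - [0.5,0,0,-0.05,0,0,0]
    - [0.5,0,0,0,0,0,0]
    - [0.5,0,0,0,0,0,0]
    - [0.5,0,0,0,0,0,0]

```text
time_s: 38.25
position: [0.4794, -0.1477, 0.0862]
tcp_rot: [[-0.07, 0.998, 0.004], [0.998, 0.07, -0.002], [-0.003, 0.004, -1.0]]
force: [0.3, 0.1, -0.2]
opening: 0.501
```

```bash
python3 - <<'E'
from h import *
s=st();c,im=shot('wrist','w12')
p=proj(c,[.478,-.1475,.032]);print(p)
e=dark(im,p,16,45);print(e,ray(c,e[0],.032).round(4))
E
```

```text
t 38.25 pos [ 0.4794 -0.1477  0.0862] F [ 0.3  0.1 -0.2] op 0.501
[322.1181365  217.02402577]
((320.3316345214844, 216.22372436523438), (13.934062004089355, 16.81930923461914), 4.663082122802734) [ 0.4767 -0.147   0.032 ]
```

>>> play_rows:
  targets:
    - [0.5,-0.0015,0.0005,-0.03,0,0,0]
    - [0.5,0,0,-0.025,0,0,0]
    - [0.5,0,0,-0.015,0,0,0]
    - [0.5,0,0,0,0,0,0]
    - [0.5,0,0,-0.0015,0,0,0]
    - [1,0,0,0,0,0,0]
    - [1,0,0,0,0,0,0]
    - [1,0,0,0,0,0,0]
    - [1,0,0,0,0,0,0]
    - [1,0,0,0,0,0,0]
    - [1,0,0,0,0,0,0]
    - [1,0,0,0,0,0,0]

```text
time_s: 39.8
position: [0.4764, -0.1466, 0.0126]
tcp_rot: [[-0.07, 0.998, 0.0], [0.998, 0.07, -0.0], [-0.0, 0.0, -1.0]]
force: [0.6, 0.7, 4.0]
opening: 0.195
```

>>> play_rows:
  targets:
    - [1,0,0,0.02,0,0,0]
    - [1,0,0,0.05,0,0,0]
    - [1,0.01,0.002,0.05,0,0,0]
    - [1,0.035,0.007,0.02,0,0,0]
    - [1,0.045,0.009,0,0,0,0]
    - [1,0.045,0.009,0,0,0,0]
    - [1,0.04,0.008,0,0,0,0]
    - [1,0.0199,0.0028,0,0,0,0]
    - [1,0,0,0,0,0,0]
    - [1,0,0,-0.03,0,0,0]
    - [1,0,0,0,0,0,0]
    - [1,0,0,0,0,0,0]

```text
time_s: 41.3
position: [0.6705, -0.1089, 0.1227]
tcp_rot: [[-0.069, 0.998, -0.001], [0.998, 0.069, 0.0], [0.0, -0.001, -1.0]]
force: [0.7, -0.1, 0.4]
opening: 0.196
```

>>> play_rows:
  targets:
    - [1,0,0,0,0,0,0]
    - [1,0,0,0,0,0,0]

```text
time_s: 41.55
position: [0.6716, -0.109, 0.1235]
tcp_rot: [[-0.069, 0.998, 0.002], [0.998, 0.069, -0.001], [-0.001, 0.002, -1.0]]
force: [-0.0, -0.0, -0.7]
opening: 0.195
```

>>> play_rows:
  targets:
    - [1,-0.0003,0.0002,-0.018,0,0,0]
    - [1,0,0,-0.01,0,0,0]
    - [1,0,0,-0.004,0,0,0]
    - [1,0,0,-0.003,0,0,0]
    - [1,0,0,-0.002,0,0,0]
    - [1,0,0,-0.002,0,0,0]
    - [1,0,0,-0.001,0,0,0]
    - [1,0,0,-0.001,0,0,0]
    - [1,0,0,0,0,0,0]
    - [1,0,0,0,0,0,0]

```text
time_s: 42.8
position: [0.6718, -0.1087, 0.0843]
tcp_rot: [[-0.07, 0.998, 0.003], [0.998, 0.07, -0.001], [-0.001, 0.003, -1.0]]
force: [-1.2, 0.7, 13.4]
opening: 0.199
```

>>> play_rows:
  targets:
    - [0.6,0,0,0.001,0,0,0]
    - [0.6,0,0,0,0,0,0]
    - [0.6,0,0,0,0,0,0]
    - [0.6,0,0,0,0,0,0]
    - [0.6,0,0,0.02,0,0,0]
    - [0.6,0,0,0.055,0,0,0]
    - [0.6,0,0,0.055,0,0,-0.164]
    - [0.6,-0.015,0.03,0.055,0,0,-0.164]
    - [0.6,-0.02,0.04,0.03,0,0,-0.164]
    - [0.6,-0.02,0.04,0,0,0,-0.164]
    - [0.6,-0.02,0.04,0,0,0,-0.164]
    - [0.6,-0.02,0.04,0,0,0,-0.164]

```text
time_s: 44.3
position: [0.5754, 0.082, 0.2962]
tcp_rot: [[0.796, 0.606, 0.0], [0.606, -0.796, 0.0], [0.0, -0.0, -1.0]]
force: [0.4, 0.0, -0.8]
opening: 0.399
```

>>> play_rows:
  targets:
    - [0,-0.02,0.035,0,0,0,-0.164]
    - [0,-0.014,0.025,0,0,0,-0.164]
    - [0,0,0,0,0,0,-0.164]
    - [0,0,0,0,0,0,-0.164]
    - [0,0,0,0,0,0,0]
    - [0,0,0,0,0,0,0]
    - [0,0,0,0,0,0,0]

```text
time_s: 45.18
position: [0.5423, 0.1405, 0.2958]
tcp_rot: [[1.0, 0.001, -0.0], [0.001, -1.0, 0.0], [-0.0, -0.0, -1.0]]
force: [-0.2, 0.7, -0.9]
opening: 0.99
```

```bash
python3 - <<'E'
from h import *
s=st();print(np.round(s['tcp_rot'][:,0],3));c,im=shot('wrist','w13')
import pickle;pickle.dump(c,open('w13.pkl','wb'))
c2,im2=shot('top','t13')
a=cv2.resize(im[0:240,40:440],None,fx=1.5,fy=1.5,interpolation=2);b=cv2.resize(im2[140:265,160:320],None,fx=1.9,fy=1.9,interpolation=2)
o=np.zeros((600,620,3),np.uint8);o[:360,:600]=a;o[362:362+b.shape[0],:b.shape[1]]=b;
d=cv2.resize(im2[85:215,315:415],None,fx=1.8,fy=1.8,interpolation=2);o[362:362+d.shape[0],310:310+d.shape[1]]=d
cv2.imwrite('pics/w13c.png',o)
E
```

```text
t 45.17 pos [0.5423 0.1405 0.2958] F [-0.2  0.7 -0.9] op 0.990
[ 1.     0.001 -0.   ]
```

View pics/w13c.png

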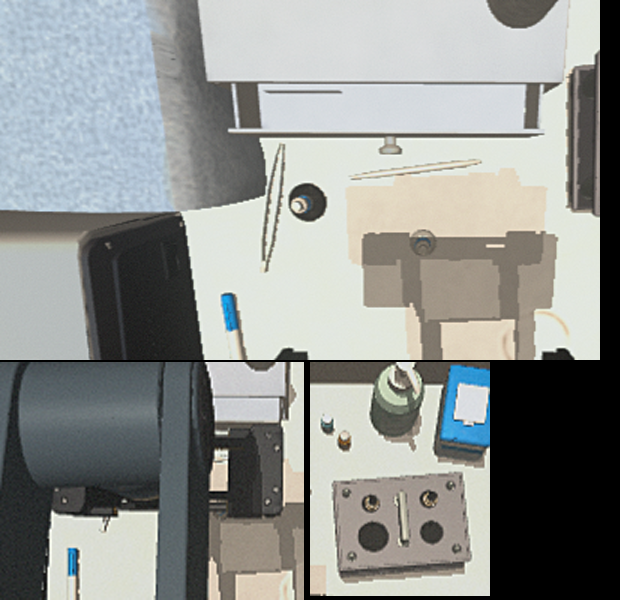

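In the wrist view both adapters sit in their cutouts and both vials stand. Head 35 is at panel (307,202), between the tweezers and the drawer knob (390,150). The cloth corner is at (265,190) and head 25 at (423,243). I triangulate the obstacles around head 35.

```bash
python3 - <<'E'
from h import *
import pickle;c=pickle.load(open('w13.pkl','rb'));c7=pickle.load(open('w7.pkl','rb'));t=bot.get_calibration('top');im=cv2.imread('pics/w13.png')
f=lambda q:(q[0]/1.5-.2+40,q[1]/1.5-.2);f7=lambda q:(q[0]/2-.25+160,q[1]/2-.25);g=lambda q:(q[0]/2.6-.3+190,q[1]/2.6-.3+80)
for n,a,b in [('cloth',f((265,188)),f7((195,86))),('console',f((203,358)),f7((93,330)))]:
    for z in(0,.05,.1,.15): print(n,z,ray(c,a,z).round(3)[:2],ray(c7,b,z).round(3)[:2])
for n,a,b in [('lipR',f((543,131)),g((316,236))),('knob',f((390,152)),g((189,256))),('topR',f((563,82)),g((316,203)))]:
    for z in(.05,.1,.142): print(n,z,ray(c,a,z).round(3)[:2],ray(t,b,z).round(3)[:2])
e=dark(im,f((307,202)),16,70);print('h35',e,ray(c,e[0],.012).round(4),'stem',ray(c,f((299,206)),.046).round(4))
print('h25',ray(c,f((423,243)),.012).round(4))
E
```

```text
cloth 0 [0.594 0.291] [0.591 0.29 ]
cloth 0.05 [0.596 0.274] [0.583 0.28 ]
cloth 0.1 [0.599 0.258] [0.574 0.271]
cloth 0.15 [0.602 0.242] [0.566 0.261]
console 0 [0.42  0.372] [0.43  0.364]
console 0.05 [0.442 0.346] [0.44  0.346]
console 0.1 [0.464 0.321] [0.45  0.328]
console 0.15 [0.485 0.296] [0.459 0.31 ]
lipR 0.05 [0.642 0.045] [0.655 0.057]
lipR 0.1 [0.639 0.056] [0.645 0.055]
lipR 0.142 [0.636 0.066] [0.636 0.054]
knob 0.05 [0.625 0.169] [0.635 0.175]
knob 0.1 [0.624 0.166] [0.626 0.168]
knob 0.142 [0.624 0.163] [0.618 0.161]
topR 0.05 [0.678 0.031] [0.686 0.058]
topR 0.1 [0.671 0.045] [0.675 0.056]
topR 0.142 [0.665 0.056] [0.665 0.054]
h35 ((244.5906982421875, 134.4394989013672), (22.95135498046875, 24.526926040649414), 140.699951171875) [0.5816 0.2491 0.012 ] stem [0.581 0.248 0.046]
h25 [0.5436 0.142  0.012 ]
```

Head 35 is wedged between the cloth wall (x>0.59, y>0.29), the console (y>0.345) and the drawer knob (x≈0.625). I'll use a tilted grasp for it. Head 25 comes first, with the jaws along y.

>>> play_rows:
  targets:
    - [0,0.0012,0.0008,-0.05,0,0,0]
    - [0,0,0,-0.055,0,0,0]
    - [0,0,0,-0.055,0,0,0]
    - [0.3,0,0,-0.055,0,0,0]
    - [0.5,0,0,-0.035,0,0,0]
    - [0.5,0,0,-0.02,0,0,0]
    - [0.5,0,0,-0.0098,0,0,0]
    - [0.5,0,0,0,0,0,0]
    - [1,0,0,0,0,0,0]
    - [1,0,0,0,0,0,0]
    - [1,0,0,0,0,0,0]
    - [1,0,0,0,0,0,0]

```text
time_s: 46.78
position: [0.5438, 0.1415, 0.0165]
tcp_rot: [[1.0, 0.0, 0.001], [0.0, -1.0, 0.0], [0.001, -0.0, -1.0]]
force: [-0.4, -0.1, 2.5]
opening: 0.15
```

>>> play_rows:
  targets:
    - [1,0,0,0,0,0,0]
    - [1,0,0,0,0,0,0]
    - [1,0,0,0,0,0,0]
    - [1,0,0,0,0,0,0]

```text
time_s: 47.28
position: [0.5438, 0.1414, 0.0164]
tcp_rot: [[1.0, 0.0, 0.001], [0.0, -1.0, 0.0], [0.001, -0.0, -1.0]]
force: [-0.3, 0.2, 6.1]
opening: 0.155
```

>>> play_rows:
  targets:
    - [1,0,0,0.03,0,0,0]
    - [1,0,0,0.055,0,0,0]
    - [1,0,0,0.055,0,0,0.164]
    - [1,0,-0.03,0.04,0,0,0.164]
    - [1,0.01,-0.035,0,0,0,0.164]
    - [1,0.0125,-0.035,0,0,0,0.164]
    - [1,0.0125,-0.035,0,0,0,0.164]
    - [1,0.0125,-0.035,0,0,0,0.164]
    - [1,0.0125,-0.035,0,0,0,0.164]
    - [1,0.0125,-0.035,0,0,0,0.164]
    - [1,0.0111,-0.0136,0,0,0,0.164]
    - [1,0,0,0,0,0,0.162]

```text
time_s: 48.78
position: [0.6275, -0.1139, 0.195]
tcp_rot: [[-0.071, 0.997, -0.0], [0.997, 0.071, -0.0], [-0.0, -0.0, -1.0]]
force: [-0.9, 0.4, -0.9]
opening: 0.151
```

>>> play_rows:
  targets:
    - [1,0,0,-0.04,0,0,0]
    - [1,0,0,-0.02,0,0,0]
    - [1,0,0,0,0,0,0]
    - [1,0,0,0,0,0,0]
    - [1,0,0,0,0,0,0]

```text
time_s: 49.4
position: [0.628, -0.1124, 0.1372]
tcp_rot: [[-0.068, 0.998, 0.002], [0.998, 0.068, -0.001], [-0.001, 0.002, -1.0]]
force: [-0.0, 0.5, -0.8]
opening: 0.151
```

>>> play_rows:
  targets:
    - [1,-0.0005,0.0002,-0.02,0,0,0]
    - [1,0,0,-0.012,0,0,0]
    - [1,0,0,-0.005,0,0,0]
    - [1,0,0,-0.004,0,0,0]
    - [1,0,0,-0.003,0,0,0]
    - [1,0,0,-0.002,0,0,0]
    - [1,0,0,-0.002,0,0,0]
    - [1,0,0,-0.002,0,0,0]
    - [1,0,0,-0.001,0,0,0]
    - [1,0,0,0,0,0,0]

```text
time_s: 50.65
position: [0.6283, -0.1124, 0.0882]
tcp_rot: [[-0.068, 0.998, 0.004], [0.998, 0.068, -0.001], [-0.002, 0.004, -1.0]]
force: [-0.6, 1.3, 16.2]
opening: 0.155
```

>>> play_rows:
  targets:
    - [0.7,0,0,0.001,0,0,0]
    - [0.7,0,0,0,0,0,0]
    - [0.7,0,0,0,0,0,0]
    - [0.7,0,0,0.02,0,0,0]
    - [0.7,0,0,0.055,0,0,0]
    - [0.7,0,0,0.055,0,0,0]
    - [0.7,-0.02,0.04,0.04,0,0,-0.153]
    - [0.5,-0.02,0.05,0,0,0,-0.153]
    - [0.5,-0.02,0.05,0,0,0,-0.153]
    - [0.5,0,0.05,0,0,0,-0.153]
    - [0.5,0,0.05,0,0,0,-0.153]
    - [0.5,0,0.05,0,0,0,-0.153]

```text
time_s: 52.15
position: [0.5658, 0.1794, 0.2552]
tcp_rot: [[0.755, 0.656, -0.002], [0.656, -0.755, -0.0], [-0.002, -0.001, -1.0]]
force: [-0.3, 0.1, -0.1]
opening: 0.502
```

>>> play_rows:
  targets:
    - [0.5,0.01,0.04,0,0,0,-0.153]
    - [0.5,0.006,0.02,0,0,0,-0.153]
    - [0.5,0.006,0.013,0,0,0,-0.153]
    - [0.5,0,0,0,0.0432,-0.161,0]
    - [0.5,0,0,0,0.0432,-0.161,0]
    - [0.5,0,0,0,0.0432,-0.161,0]
    - [0.5,0,0,0,0,0,0]
    - [0.5,0,0,0,0,0,0]
    - [0.5,0,0,0,0,0,0]

```text
time_s: 53.28
position: [0.5914, 0.2514, 0.2573]
tcp_rot: [[0.847, 0.258, 0.465], [0.226, -0.966, 0.125], [0.482, -0.0, -0.876]]
force: [0.3, 0.4, 0.6]
opening: 0.502
```

```bash
python3 - <<'E'
from h import *
s=st();print(np.round(s['tcp_rot'],3).tolist());print(np.round(s['joint_positions'],1))
c,im=shot('wrist','w14');import pickle;pickle.dump(c,open('w14.pkl','wb'))
p=proj(c,[.5813,.2485,.012]);print(p,proj(c,[.5813,.2485,.046]))
e=dark(im,p,34,60);print(e,ray(c,e[0],.012).round(4))
cv2.imwrite('pics/w14c.png',im)
E
```

```text
t 53.27 pos [0.5914 0.2514 0.2573] F [0.3 0.4 0.6] op 0.502
[[0.847, 0.258, 0.465], [0.226, -0.966, 0.125], [0.482, -0.0, -0.876]]
[ 12.5  20.7 100.3   2.4  30.3  85.8]
[323.30483659 268.71150681] [323.33345974 268.60985992]
((321.4588317871094, 269.8545837402344), (25.02149772644043, 27.693397521972656), 177.2677764892578) [0.5793 0.2505 0.012 ]
```

>>> play_rows:
  targets:
    - [0.5,-0.0015,0.0003,-0.05,0,0,0]
    - [0.5,-0.0011,0.0002,-0.05,0,0,0]
    - [0.5,0,0,-0.04,0,0,0]
    - [0.5,0,0,-0.02,0,0,0]
    - [0.5,0,0,0,0,0,0]
    - [0.5,0,0,0,0,0,0]

```text
time_s: 54.08
position: [0.5876, 0.2518, 0.097]
tcp_rot: [[0.847, 0.259, 0.465], [0.226, -0.966, 0.125], [0.482, -0.0, -0.876]]
force: [1.2, -0.7, 0.5]
opening: 0.498
```

```bash
python3 - <<'E'
from h import *
s=st();print(np.round(s['joint_positions'],1))
c,im=shot('wrist','w15');p=proj(c,[.580,.2495,.012]);print(p)
cv2.imwrite('pics/w15c.png',im)
E
```

```text
t 54.08 pos [0.5876 0.2518 0.097 ] F [ 1.2 -0.7  0.5] op 0.498
[ 12.6  36.1 108.3   9.5   6.9  78.6]
[323.60360894 264.79110443]
```

View pics/w15c.png

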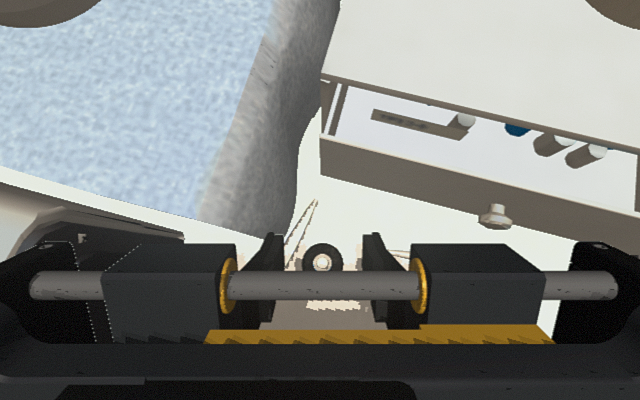

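The wrist view shows head 35 centred between the fingers at (323,263). The cloth wall is at left, its foot running from about (300,150) to (265,238), and the knob is at (496,215). Joint 5 is only 7° from its limit, so this tilt can't go lower. I compute clearances for a smaller tilt, or for dragging the head out with one finger.

```bash
python3 - <<'E'
from h import *
import pickle;c=bot.get_calibration('wrist');c13=pickle.load(open('w13.pkl','rb'));f=lambda q:(q[0]/1.5-.2+40,q[1]/1.5-.2)
for p in [(300,150),(293,190),(285,215),(268,236)]: print('cloth foot',ray(c,p,0).round(3)[:2])
print('cloth w13',[ray(c13,f(p),0).round(3)[:2].tolist() for p in [(262,150),(265,188),(235,203),(205,208)]])
for z in(.06,.08,.1,.12):print('knob',z,ray(c,(494,228),z).round(3)[:2],ray(c13,f((390,152)),z).round(3)[:2],'lip bottom left',ray(c,(320,173),z).round(3)[:2],ray(c13,f((230,133)),z).round(3)[:2])
obs=np.array([(.592,.29),(.588,.30),(.582,.315),(.57,.345),(.54,.345),(.50,.345),(.60,.285)]+[(.624,y) for y in(.155,.18)]+[(.637,y) for y in(.06,.12,.2,.27)])
stem=np.array([.580,.2495]);res=[]
for half in(0,.043):
  for th in range(0,31,5):
    for ph in(0,5,10,14):
      for s in(0,.007):
        t,p=np.radians([th,ph]);h=np.array([np.cos(t),np.sin(t)]);j=np.array([-np.sin(t),np.cos(t)])
        c0=stem-j*(half-.008 if half else 0)-h*s  # grasp point
        q=(obs-c0);u=q@h;v=q@j
        lo=-.2;hi=.0375*np.cos(p)-.051*np.sin(p)
        du=np.maximum(u-hi,0);dv=np.maximum(abs(v)-.095,0);inside=np.minimum(hi-u,.095-abs(v))
        d=np.where((du>0)|(dv>0),np.hypot(du,dv),-inside);k=d.argmin();res.append((round(d[k]*1e3,1),half,th,ph,s,obs[k].tolist()))
for half in(0,.043):
  for r in sorted([r for r in res if r[1]==half],key=lambda r:-r[0])[:4]:print(r)
E
```

```text
cloth foot [0.675 0.298]
cloth foot [0.637 0.293]
cloth foot [0.613 0.294]
cloth foot [0.591 0.303]
cloth w13 [[0.628, 0.29], [0.594, 0.291], [0.58, 0.321], [0.575, 0.35]]
knob 0.06 [0.633 0.143] [0.625 0.168] lip bottom left [0.641 0.268] [0.639 0.295]
knob 0.08 [0.628 0.152] [0.625 0.167] lip bottom left [0.635 0.267] [0.638 0.287]
knob 0.1 [0.623 0.162] [0.624 0.166] lip bottom left [0.629 0.265] [0.637 0.279]
knob 0.12 [0.618 0.172] [0.624 0.164] lip bottom left [0.623 0.263] [0.636 0.272]
(np.float64(0.5), 0, 20, 14, 0.007, [0.624, 0.18])
(np.float64(-0.2), 0, 15, 14, 0.007, [0.57, 0.345])
(np.float64(-2.2), 0, 15, 10, 0.007, [0.582, 0.315])
(np.float64(-3.5), 0, 20, 10, 0.007, [0.624, 0.18])
(np.float64(1.0), 0.043, 15, 14, 0.007, [0.624, 0.155])
(np.float64(-0.4), 0.043, 10, 14, 0.007, [0.588, 0.3])
(np.float64(-3.0), 0.043, 15, 10, 0.007, [0.624, 0.155])
(np.float64(-4.4), 0.043, 10, 10, 0.007, [0.588, 0.3])
```

```bash
python3 - <<'E'
import numpy as np
obs=np.array([(.592,.29),(.588,.30),(.582,.315),(.575,.335),(.57,.345),(.54,.345),(.50,.345),(.60,.29)]+[(.624,y) for y in(.155,.18)]+[(.637,y) for y in(.06,.12,.2,.27)])
stem=np.array([.580,.2495])
for th in(12,15,18,21):
  for ph in(17,20,23):
    for s in(0,.004):
      t,p=np.radians([th,ph]);h=np.array([np.cos(t),np.sin(t)]);j=np.array([-np.sin(t),np.cos(t)])
      q=obs-(stem-h*s);u=q@h;v=q@j;hi=.0375*np.cos(p)-.063*np.sin(p)
      du=np.maximum(u-hi,0);dv=np.maximum(abs(v)-.095,0)
      d=np.where((du>0)|(dv>0),np.hypot(du,dv),-np.minimum(hi-u,.095-abs(v)));k=d.argmin();print(th,ph,s,round(d[k]*1e3,1),obs[k])
E
```

```text
12 17 0 -4.6 [0.575 0.335]
12 17 0.004 -0.6 [0.575 0.335]
12 20 0 -0.8 [0.575 0.335]
12 20 0.004 0.6 [0.57  0.345]
12 23 0 0.5 [0.57  0.345]
12 23 0.004 4.2 [0.57  0.345]
15 17 0 -0.2 [0.57  0.345]
15 17 0.004 1.6 [0.57  0.345]
15 20 0 1.4 [0.57  0.345]
15 20 0.004 5.4 [0.57  0.345]
15 23 0 5.2 [0.57  0.345]
15 23 0.004 7.6 [0.54  0.345]
18 17 0 2.6 [0.57  0.345]
18 17 0.004 6.6 [0.57  0.345]
18 20 0 6.3 [0.57  0.345]
18 20 0.004 8.2 [0.54  0.345]
18 23 0 8.2 [0.54  0.345]
18 23 0.004 8.2 [0.54  0.345]
21 17 0 -1.3 [0.624 0.18 ]
21 17 0.004 2.7 [0.624 0.18 ]
21 20 0 2.5 [0.624 0.18 ]
21 20 0.004 6.5 [0.624 0.18 ]
21 23 0 6.3 [0.624 0.18 ]
21 23 0.004 8.5 [0.54  0.345]
```

>>> play_rows:
  targets:
    - [0.5,-0.0065,-0.002,0,-0.031,0.115,0]
    - [0.5,0,0,0,0,0,0.052]
    - [0.5,0,0,-0.03,0,0,0]
    - [0.5,0,0,0,0,0,0]
    - [0.5,0,0,0,0,0,0]

```text
time_s: 54.75
position: [0.5803, 0.2497, 0.0673]
tcp_rot: [[0.882, 0.308, 0.356], [0.286, -0.951, 0.115], [0.374, 0.0, -0.928]]
force: [0.1, 0.4, 0.1]
opening: 0.501
```

```bash
python3 - <<'E'
from h import *
s=st();print(np.round(s['joint_positions'],1),np.round(s['tcp_rot'],3).tolist())
E
```

```text
t 54.75 pos [0.5803 0.2497 0.0673] F [0.1 0.4 0.1] op 0.501
[ 12.1  38.6 105.2   8.7  14.6  76.1] [[0.882, 0.308, 0.356], [0.286, -0.951, 0.115], [0.374, 0.0, -0.928]]
```

>>> play_rows:
  targets:
    - [0.5,0.0008,0,-0.01,0,0,0]
    - [0.5,0,0,-0.01,0,0,0]
    - [0.5,0,0,-0.01,0,0,0]
    - [0.5,0,0,-0.01,0,0,0]
    - [0.5,0,0,0,0,0,0]
    - [0.5,0,0,0,0,0,0]

```text
time_s: 55.5
position: [0.5804, 0.2495, 0.0258]
tcp_rot: [[0.883, 0.308, 0.354], [0.286, -0.951, 0.115], [0.372, -0.0, -0.928]]
force: [-0.3, 0.1, -0.1]
opening: 0.498
```

No contact, and the pose was reached. I close, lift, and carry it to open table to re-grip it upright.

>>> play_rows:
  targets:
    - [1,0,0,0,0,0,0]
    - [1,0,0,0,0,0,0]
    - [1,0,0,0,0,0,0]
    - [1,0,0,0,0,0,0]
    - [1,0,0,0,0,0,0]
    - [1,0,0,0,0,0,0]
    - [1,0,0,0,0,0,0]
    - [1,0,0,0,0,0,0]

```text
time_s: 56.5
position: [0.5804, 0.2496, 0.0261]
tcp_rot: [[0.883, 0.308, 0.354], [0.286, -0.951, 0.115], [0.372, -0.0, -0.928]]
force: [0.8, 0.0, 0.9]
opening: 0.142
```

Gripped. I lift it straight up clear of the furniture. It can go into the tray with this tilt, so I turn to the stand's yaw on the way and measure where the disc sits in the grip.

>>> play_rows:
  targets:
    - [1,0,0,0.02,0,0,0]
    - [1,0,0,0.04,0,0,0]
    - [1,0,0,0.05,0,0,0]
    - [1,0,0,0.05,0,0,0]
    - [1,0,0,0.03,0,0,0]
    - [1,-0.02,-0.03,0,0,0,-0.12]
    - [1,-0.02,-0.04,0,0,0,-0.116]
    - [1,0,-0.04,0,0,0,0]
    - [1,0,0,0,0,0,0]
    - [1,0,0,0,0,0,0]
    - [1,0,0,0,0,0,0]

```text
time_s: 57.88
position: [0.5403, 0.1403, 0.2158]
tcp_rot: [[0.926, 0.078, 0.37], [0.073, -0.997, 0.029], [0.372, -0.0, -0.928]]
force: [-1.1, -0.7, 0.5]
opening: 0.142
```

```bash
python3 - <<'E'
from h import *
s=st();print(np.round(s['tcp_rot'],3).tolist());P=s['position']
c,im=shot('wrist','w16')
import pickle;pickle.dump(c,open('w16.pkl','wb'))
zd=P[2]-.026+.012;p=proj(c,[P[0],P[1],zd]);print(p)
e=dark(im,p,45,45);print(e,(ray(c,e[0],zd)-P).round(4))
cv2.imwrite('pics/w16c.png',cv2.resize(im[150:330,210:430],None,fx=3,fy=3,interpolation=2))
E
```

```text
t 57.88 pos [0.5403 0.1403 0.2158] F [-1.1 -0.7  0.5] op 0.142
[[0.926, 0.078, 0.37], [0.073, -0.997, 0.029], [0.372, -0.0, -0.928]]
[322.94484723 246.69222617]
((323.2299499511719, 267.99676513671875), (88.57189178466797, 97.91499328613281), 59.87295913696289) [-0.0126 -0.0012 -0.014 ]
```

View pics/w16c.png

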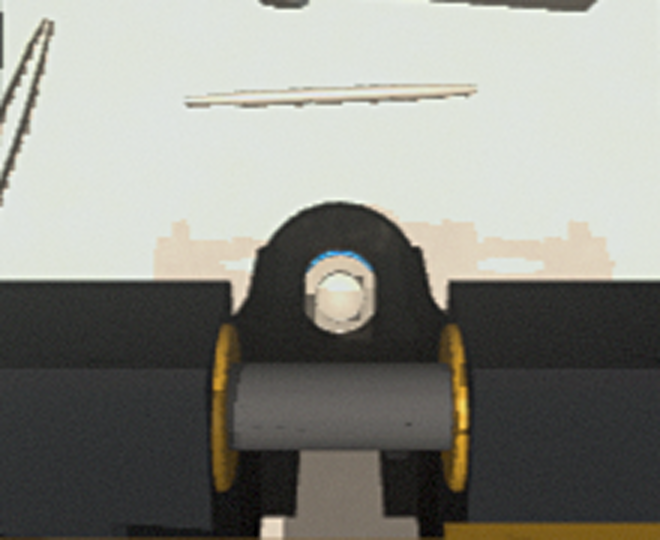

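The head hangs upright in the grip. The stem top is at crop (340,298) and the far edge of the disc at (340,203).

```bash
python3 - <<'E'
from h import *
import pickle;c=pickle.load(open('w16.pkl','rb'));P=np.array([.5403,.1403,.2158]);f=lambda q:(q[0]/3-.33+210,q[1]/3-.33+150)
print('stem top',(ray(c,f((340,298)),P[2]+.020)-P).round(4),'disc far edge',(ray(c,f((340,203)),P[2]-.014)-P).round(4),'sides',(ray(c,f((256,268)),P[2]-.014)-P).round(4),(ray(c,f((424,268)),P[2]-.014)-P).round(4))
E
```

```text
stem top [0.0006 0.     0.02  ] disc far edge [ 0.0177  0.0013 -0.014 ] sides [ 0.0033  0.0173 -0.014 ] [ 0.0059 -0.0166 -0.014 ]
```

>>> play_rows:
  targets:
    - [1,0,-0.035,0,0,0,0]
    - [1,0.01,-0.045,0,0,0,0]
    - [1,0.02,-0.045,0,0,0,0]
    - [1,0.025,-0.035,0,0,0,0]
    - [1,0.026,-0.0168,0,0,0,0]
    - [1,0,0,-0.03,0,0,0]
    - [1,0,0,-0.03,0,0,0]
    - [1,0,0,-0.015,0,0,0]
    - [1,0,0,0,0,0,0]
    - [1,0,0,0,0,0,0]
    - [1,0,0,0,0,0,0]

```text
time_s: 59.3
position: [0.6222, -0.0374, 0.1423]
tcp_rot: [[0.925, 0.078, 0.373], [0.072, -0.997, 0.028], [0.374, 0.001, -0.927]]
force: [-0.2, 0.2, -0.3]
opening: 0.143
```

>>> play_rows:
  targets:
    - [1,-0.0004,0.0006,-0.015,0,0,0]
    - [1,0,0,-0.01,0,0,0]
    - [1,0,0,-0.005,0,0,0]
    - [1,0,0,-0.004,0,0,0]
    - [1,0,0,-0.003,0,0,0]
    - [1,0,0,0,0,0,0]
    - [1,0,0,0,0,0,0]

```text
time_s: 60.18
position: [0.6211, -0.0367, 0.1042]
tcp_rot: [[0.925, 0.077, 0.371], [0.072, -0.997, 0.029], [0.372, -0.0, -0.928]]
force: [-0.1, -0.2, 0.7]
opening: 0.141
```

>>> play_rows:
  targets:
    - [1,0.0002,0.0001,-0.002,0,0,0]
    - [1,0,0,-0.002,0,0,0]
    - [1,0,0,-0.002,0,0,0]
    - [1,0,0,-0.001,0,0,0]
    - [1,0,0,-0.001,0,0,0]
    - [1,0,0,0,0,0,0]
    - [1,0,0,0,0,0,0]

```text
time_s: 61.05
position: [0.6214, -0.0366, 0.0979]
tcp_rot: [[0.925, 0.077, 0.373], [0.072, -0.997, 0.028], [0.374, 0.001, -0.927]]
force: [-7.4, -0.0, 14.7]
opening: 0.142
```

>>> play_rows:
  targets:
    - [0.7,0,0,0.001,0,0,0]
    - [0.7,0,0,0,0,0,0]
    - [0.7,0,0,0,0,0,0]
    - [0.7,0,0,0,0,0,0]
    - [0.7,0,0,0.02,0,0,0]
    - [0.7,0,0,0.03,0,0,0]
    - [0.7,0,0,0.03,0,0,0]
    - [1,0,0,0,-0.015,0.19,0]
    - [1,0,0,0,-0.015,0.19,0]
    - [1,0,0,0,0,0,0]
    - [1,0,0,0,0,0,0]
    - [1,0,0,0,0,0,0]

```text
time_s: 62.55
position: [0.6192, -0.0363, 0.1762]
tcp_rot: [[0.997, 0.077, 0.004], [0.077, -0.997, 0.001], [0.004, -0.001, -1.0]]
force: [-1.2, 0.4, 0.7]
opening: 0.004
```

>>> play_rows:
  targets:
    - [1,0,0,-0.02,0,0,0]
    - [1,0,0,-0.02,0,0,0]
    - [1,0,0,-0.012,0,0,0]
    - [1,0,0,0,0,0,0]
    - [1,0,0,0,0,0,0]

```text
time_s: 63.18
position: [0.6215, -0.0368, 0.1256]
tcp_rot: [[0.997, 0.077, 0.007], [0.077, -0.997, -0.0], [0.007, 0.001, -1.0]]
force: [0.0, -1.0, -0.8]
opening: 0.004
```

>>> play_rows:
  targets:
    - [1,0,0,-0.003,0,0,0]
    - [1,0,0,-0.003,0,0,0]
    - [1,0,0,-0.002,0,0,0]
    - [1,0,0,-0.001,0,0,0]
    - [1,0,0,0,0,0,0]
    - [1,0,0,0,0,0,0]

```text
time_s: 63.92
position: [0.6215, -0.0367, 0.1183]
tcp_rot: [[0.997, 0.078, 0.007], [0.078, -0.997, -0.001], [0.007, 0.001, -1.0]]
force: [-2.9, 0.4, 11.0]
opening: 0.003
```

Head 35 is home: its top is at 0.1183 under 11 N, against 0.118 expected. I check the others with the same light press, head 25 first.

>>> play_rows:
  targets:
    - [1,0,0,0.03,0,0,0]
    - [1,0.003,-0.04,0,0,0,0]
    - [1,0.003,-0.0355,0,0,0,0]
    - [1,0,0,0,0,0,0]
    - [1,0,0,-0.015,0,0,0]
    - [1,0,0,-0.008,0,0,0]
    - [1,0,0,-0.004,0,0,0]
    - [1,0,0,-0.003,0,0,0]
    - [1,0,0,0,0,0,0]
    - [1,0,0,0,0,0,0]

```text
time_s: 65.18
position: [0.6282, -0.1115, 0.1185]
tcp_rot: [[0.997, 0.079, 0.009], [0.079, -0.997, -0.001], [0.009, 0.002, -1.0]]
force: [-2.1, 1.4, 11.5]
opening: 0.002
```

>>> play_rows:
  targets:
    - [1,0,0,0.03,0,0,0]
    - [1,0.044,0.0035,0,0,0,0]
    - [1,0,0,0,0,0,0]
    - [1,0,0,-0.025,0,0,0]
    - [1,0,0,-0.012,0,0,0]
    - [1,0,0,-0.004,0,0,0]
    - [1,0,0,-0.002,0,0,0]
    - [1,0,0,-0.001,0,0,0]
    - [1,0,0,0,0,0,0]
    - [1,0,0,0,0,0,0]

```text
time_s: 66.42
position: [0.6709, -0.1082, 0.105]
tcp_rot: [[0.997, 0.078, 0.006], [0.078, -0.997, 0.0], [0.006, 0.0, -1.0]]
force: [-3.7, 1.6, 12.4]
opening: 0.005
```

>>> play_rows:
  targets:
    - [1,0,0,0.04,0,0,0]
    - [1,-0.003,0.04,0,0,0,0]
    - [1,-0.003,0.0355,0,0,0,0]
    - [1,0,0,0,0,0,0]
    - [1,0,0,-0.025,0,0,0]
    - [1,0,0,-0.01,0,0,0]
    - [1,0,0,-0.004,0,0,0]
    - [1,0,0,-0.001,0,0,0]
    - [1,0,0,0,0,0,0]
    - [1,0,0,0,0,0,0]

```text
time_s: 67.68
position: [0.6658, -0.0341, 0.1049]
tcp_rot: [[0.997, 0.077, 0.008], [0.077, -0.997, -0.001], [0.008, 0.001, -1.0]]
force: [-3.2, 1.2, 11.4]
opening: 0.008
```

>>> play_rows:
  targets:
    - [1,0,0,0.04,0,0,0]
    - [1,0,0,0.055,0,0,0]
    - [1,-0.03,0,0.055,0,0,0]
    - [1,-0.05,0,0.04,0,0,0]
    - [1,-0.05,0,0,0,0,0]
    - [1,-0.04,0,0,0,0,0]
    - [1,0,0,0,0,0,0]
    - [1,0,0,0,0,0,0]

```text
time_s: 68.68
position: [0.4975, -0.0338, 0.2916]
tcp_rot: [[0.997, 0.077, 0.008], [0.077, -0.997, -0.001], [0.008, 0.001, -1.0]]
force: [0.1, 0.9, -0.5]
opening: 0.003
```

```bash
python3 - <<'E'
from h import *
st();c,im=shot('wrist','wf');t,im2=shot('top','tf')
# post tips/tray: handle bar and cutouts vs prediction, vials by dark/colour blobs in top
a=cv2.imread('pics/top0.png')
for p in [(324,120),(334,128)]:
    x,y=p;d=cv2.absdiff(im2,a)[y-8:y+9,x-8:x+9];print('vial diff',p,d.max(),round(float(d.mean()),1))
R=lambda l:np.array([.6425,-.073])+np.array([[.997,-.0776],[.0776,.997]])@l
b=cv2.cvtColor(cv2.imread('pics/t13.png'),6);g=cv2.cvtColor(im2,6)
for n,l,z in [('c35stem',(-.018,.038),.118),('c25stem',(-.018,-.038),.118),('18a',(.026,.038),.104),('18b',(.026,-.038),.104)]:
    p=proj(t,[*R(l),z]).round().astype(int);w=g[p[1]-4:p[1]+5,p[0]-4:p[0]+5];print(n,p,w.min(),w.max(),int(w[4,4]))
E
```

```text
t 68.67 pos [ 0.4975 -0.0338  0.2916] F [ 0.1  0.9 -0.5] op 0.003
vial diff (324, 120) 29 15.4
vial diff (334, 128) 27 15.1
c35stem [352 179] 39 85 80
c25stem [385 177] 28 222 197
18a [350 162] 28 195 45
18b [383 159] 21 180 45
```

```bash
python3 -c "
from rig import bot
print(bot.hand_in())"
```

```text
the job is handed in; nothing more can be done
None
```

The electrode set is racked and handed in at 68.7 s of the 210 s; the hand-in gives no verdict. The work went in this order:

1. The lower tray went onto the lower steps and I let go of it.
2. Head 55 was pressed home. Head 45 was not in this start.
3. The upper tray went onto the upper steps and I let go of it.
4. Both adapters, head 25 and head 35 were pressed home. Head 35 had been knocked aside next to the drawer, so I gripped it with the tool tilted about 22° to keep clear of the furniture.

**Checks that agreed**
- **Trays:** both grips ended within about 1 mm of the calculated seat heights. The wrist pictures showed the posts through the holes, and the upper tray's cutouts matched prediction to 0.4 mm.
- **Head 55:** it stopped at its calculated home height with about 10 N on it.
- **Heads 35 and 25:** pressed from above with 11 N, their tops were at 118.3 and 118.5 mm (118 expected).
- **Vials:** the last top picture showed no local change where they stand.

**Checks that disagreed or stayed open**
- **Adapters:** their tops were at about 105 mm under 11–12 N, where 104 was expected. When first placed, each stopped within 0.3 mm of its expected height.
- **Head 35 in the last top picture:** a pixel check at its stem read dark. The arm was probably in the way, but I had no picture views left to confirm it.

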